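# Re-rig the sanding spindle and set its speed

## Task

Re-rig the bench sanding spindle: first turn the speed dial right back to its off stop, then move the worn ring off the spindle into the shallow steel tray, and with the dial still off thread all the new sanding rings lying on the bench one at a time fully home down the spindle, widest first and narrowest on top. Then lift the loose guard stay a little and swing it about its pivot bolt until its slot drops over the short stud and it lies flat on the plate, and last of all turn the dial up until its pointer stands at the brass marker tab on the scale. Leave the other tools and the roll of tape where they are.

Things in the scene. Friction and masses are not known exactly. Their poses are not given: they have to be found in the camera images.
- sander: fixed grey plate 220 (x) x 280 (y) x 20 mm high on the bench, carrying spindle, pivot bolt and stud, all upright steel; origin: centre of its underside
- spindle_foot (a point): foot of the spindle on the plate's top (z = 20 mm above the bench). The spindle is a post of 22 mm diameter rising 62 mm from here, its top 8 mm tapered to 10 mm. Axes as sander
- pivot_bolt (a point): foot, on the plate's top, of the bolt that holds the stay: shank 12 mm diameter, 52 mm high, then a 24 mm head 9 mm thick, so that the stay can rise 44 mm and turn but not come off
- stud (a point): foot, on the plate's top, of the headless stud that takes the slot: 12 mm diameter, 20 mm high, top 5 mm tapered; 150 mm from the pivot bolt, towards the plate's -x. Axes as sander
- stay: guard stay: loose flat aluminium bar 193 x 34 x 8 mm, 250 g, on the plate, swung 25 to 60 degrees off the stud to the plate's -y side. Origin: centre of its 16 mm square pivot hole, underside; x along the bar to the slot, z up. Upright lug to grasp: 62 to 118 mm along x, 14 mm thick in y, top 53 mm above the underside
- stay_slot (a point): middle of the stay's closed slot (26 mm along the bar, 16 mm wide), underside, 150 mm along x from the stay's origin
- stay_lug (a point): middle of the stay's lug, 90 mm along x from the stay's origin and 35 mm above its underside
- ring_68: loose sanding ring, brown abrasive, outside diameter 68 mm, bore 27 mm, 18 mm thick, 30 to 80 g, lying flat on the bench at the start, or absent; origin: centre of its underside, z its bore axis
- ring_58: loose sanding ring, brown abrasive, outside diameter 58 mm, bore 27 mm, 18 mm thick, 30 to 80 g, lying flat on the bench at the start, or absent; origin: centre of its underside, z its bore axis
- ring_48: loose sanding ring, brown abrasive, outside diameter 48 mm, bore 27 mm, 18 mm thick, 30 to 80 g, lying flat on the bench at the start, or absent; origin: centre of its underside, z its bore axis
- ring_38: loose sanding ring, brown abrasive, outside diameter 38 mm, bore 27 mm, 18 mm thick, 30 to 80 g, lying flat on the bench at the start, or absent; origin: centre of its underside, z its bore axis
- worn_ring: worn sanding ring, 54 mm outside, bore 27 mm, 18 mm thick, on the spindle at the start; origin: centre of its underside, z its bore axis
- tray: fixed shallow open steel tray, outside 150 (x) x 100 (y) x 22 mm high, walls and floor 4 mm; origin: centre of its underside
- dial_box: fixed grey control box 130 x 130 x 50 mm high with the speed dial in the middle of its top; origin: centre of its underside
- dial (a joint): angle of the speed dial, rad: 0 at the off stop (pointer at the thick black tick of the white scale, towards the box's -x +y corner), growing clockwise seen from above to 4.71 at the other stop. Stays where it is left; friction about 0.05 N m
- dial_grip (a point): on the dial's axis, 82 mm above the bench, at the height to grip. The grip is a black bar 62 mm along the pointer, 16 mm thick, from 60 to 94 mm above the bench, on a 68 mm disc (52 to 60 mm above the bench). Its x axis points along the pointer (white line)
- pointer_tip (a point): end of the dial's pointer, 50 mm from the dial's axis, turns with the dial
- marker_tip (a point): point of the brass marker tab at the edge of the scale, 50 mm from the dial's axis, at the height of pointer_tip; its x axis points outwards from the dial's axis. The tab is set somewhere between 1.2 and 4.2 rad of the dial's travel and does not move
- tape_roll: bystander: cardboard roll of tape, 80 mm outside, bore 64 mm, 24 mm high, lying among the rings, not one of them; origin: centre of its underside
- glue: bystander: white bottle, 56 mm diameter, 150 mm high, standing; origin: centre of its underside
- mallet: bystander: wooden hammer lying on the bench beyond the sander
- offcut: bystander: wooden offcut 180 x 35 x 22 mm lying on the bench

How it is judged:
By the outcome, as a careful person would: the job done as asked, in the order asked, and still so for the second after the job is handed in, with the robot touching nothing.
Of ring_68, ring_58, ring_48, ring_38 only 2 to 3 are there at a start; the rules pass over those that are not, and their reading is None.
At some moment in a run one of ring_68, ring_58, ring_48, ring_38 may be knocked a few centimetres aside while the robot is not near it.
It also fails if it takes over 208 s, if anything falls off the work surface, if the arm or the gripper's body presses on something with over 40 N, if the wrist force passes 120 N, or if a joint passes its speed limit or range.

## Robot

A 7-joint arm with a two-finger parallel gripper is mounted at the origin on the work surface. World frame = base frame: x ahead of the robot, y to its left, z up, the work surface at z = 0. Lengths are in m, angles in rad, forces in N, time in s.
With the tool pointing down it reaches from about 0.4 to 0.875 m from the base axis. Payload 19.3 kg.
Tool frame: the origin (TCP) lies on the centre line of the jaws, within the pads' length; the fingertips stand 8 mm ahead of it and the grasp point (between the pads) lies 11 mm behind it; z points along the fingers, y is the line along which they close (so a half turn about z gives the same grasp; the last joint's range is limited). The gripper opens to 85 mm and grips with 20 to 120 N. Pads are 22 mm wide; open, the fingers measure 114 mm over their backs; the gripper's body (76 mm by 85 mm) begins 54 mm behind the grasp point. The pads swing forward as they close: fully open they stand 13 mm farther back than shut.
Start: joints at [-1.229, 0.521, -0.036, 1.599, 0.021, 1.021, -0.113], TCP at [0.25, 0.573, 0.217] pointing down, gripper open.
Joint ranges: [-2.91, 2.91], [-0.3, 2.13], [-1.5, 1.42], [0.17, 2.43], [-1.26, 4.41], [0.16, 1.93], [-2.52, 2.52]. Speed limits (rad/s): [1.89, 1.89, 2.39, 2.39, 3.01, 3.01, 3.01].

## Interface

Orientations are given as [roll, pitch, yaw] about the fixed x, y, z axes, in that order (R = Rz(yaw) Ry(pitch) Rx(roll)).
In Python, from workcell import status, grab_frame, camera_params, bot, search_frame, silhouettes gives the robot as it stands.
- The arm moves only by the shell command python3 -m creep 'ROWS' [FORCE]. ROWS is JSON, a list of rows, each a list of 5 numbers: the shift along the tool's x, y, z in units of 60 mm (1.0 is 60 mm), then the turn about the tool's z in units of 8 degrees (1.0 is 8 degrees), then the opening, from 0 (shut) to 1 (fully open). In form: [[x, y, z, twist, hand], ...]. A call has 1 to 5 rows; each row is the pose to reach, as a shift and turn from the pose commanded when the call began, along the tool's axes at that moment; what a row does not reach only later rows make up. A row lasts 1/8 s, in which the tool goes at most 62.5 mm and 10.7 degrees, less where a joint would pass 70% of its speed; a pose out of reach is approached as far as the arm can. A call with a gripper value outside its range is refused whole. The fingers move at their own pace and stop on an object; FORCE is the grip in N (left out, the last holds). Time passes only in rows, so rows that repeat a pose let the fingers close. It gives the time, the measured TCP pose, the force, the opening and the grip force at its end, in the units of the state.
- status.observe(): the state, without advancing time (a new reading comes with each control period).
- grab_frame(name): name is "scene" or "top" or "wrist"; returns the picture (480x640x3 uint8, blue, green, red); there is no depth.
- camera_params(name): a dict with "K" (3x3 intrinsics, pixels), "rvec" (rotation vector, rad) and "tvec" (3), from world to camera coordinates, as OpenCV has them; the wrist camera has in their place "tool_from_camera" (4x4, takes a point from camera to tool coordinates, whose origin is the TCP and whose axes are the flange's). Camera axes: x right, y down, z forward; pixel columns grow to the right and rows downward; lengths in m; the calibration is good to about 2 mm. A picture is of the moment at which its call begins: read the wrist's pose just before it. camera_params takes no time and is no camera call.
- bot.job_done(): hands the job in; it is judged then, once.
Trained networks look in the newest picture that a camera, given by its name, has taken for a name from the list of things; names that differ only in an ending like _2 or _b are one class to them, and where a whole thing is asked for, a point or a joint stands for the part that bears it (a point fixed in the world has none). Each returns a list of dicts, best first, with "p" (0 to 1); they miss things now and then, are a little off and sometimes report something else, mostly with a low value. They report only what shows in the picture. A call takes as long as a camera call.
- search_frame(camera, name): "extent" ([left, top, right, bottom] as shares, 0 to 1, of the picture: columns of its width, rows of its height, round what is visible of it).
- silhouettes(camera, name): "mask" (480x640 bool, what is visible of it) and "extent" ([left, top, right, bottom] as shares, 0 to 1, of the picture: columns of its width, rows of its height, round what is visible of it).
The state is a dict: "clock": time; "qpos": joint angles; "qd": joint speeds; "joint_efforts": joint torques, N m; "position": TCP position; "tool_rot": TCP orientation; "force": force on the tool from outside, world axes, zero at the start; "moment": the same for the moment, N m; "grip_width": finger opening in m; "finger_force": force on a finger pad.
Only numpy, scipy, OpenCV 4.12 (cv2) and the standard library are available. Lean on these libraries where they do the work, as an engineer would, in place of code of your own. Each camera call takes 0.05 s, during which the arm holds its last target. There are 200 camera calls.

## Working session

There is one attempt and no reset: what is moved stays moved. The work goes in short steps, Python scripts to look and compute and a shell command to move; the robot and the scene stay as the last step left them, time stands still between calls to the robot, and variables do not carry over. Pictures are saved under pics/ and viewed, at most 14 in all, crops included, and the job is handed in when it is done.

```bash
ls; mkdir -p pics
cat > h.py <<'E'
import numpy as np, cv2
from workcell import status, grab_frame, camera_params, bot, search_frame, silhouettes
from scipy.spatial.transform import Rotation as R
def cam(name,s=None):
    c=camera_params(name);K=np.array(c["K"],float)
    if "rvec" in c:
        Rw=cv2.Rodrigues(np.array(c["rvec"],float))[0];t=np.array(c["tvec"],float).ravel()
    else:
        s=s or status.observe();T=np.eye(4);T[:3,:3]=R.from_euler('xyz',s["tool_rot"]).as_matrix();T[:3,3]=s["position"]
        M=np.linalg.inv(T@np.array(c["tool_from_camera"]));Rw=M[:3,:3];t=M[:3,3]
    return K,Rw,t
def ray(C,uv):
    K,Rw,t=C;d=Rw.T@np.linalg.inv(K)@np.array([uv[0],uv[1],1.]);return -Rw.T@t,d/np.linalg.norm(d)
def atz(C,uv,z):
    o,d=ray(C,uv);return o+d*(z-o[2])/d[2]
def tri(obs):
    A=0;b=0
    for C,uv in obs:
        o,d=ray(C,uv);P=np.eye(3)-np.outer(d,d);A=A+P;b=b+P@o
    return np.linalg.solve(A,b)
def proj(C,p):
    K,Rw,t=C;q=K@(Rw@np.asarray(p,float)+t);return q[:2]/q[2]
def totool(d,s=None):
    s=s or status.observe();return R.from_euler('xyz',s["tool_rot"]).as_matrix().T@np.asarray(d,float)/0.06
E
python3 - <<'E'
from h import *
s=status.observe();print({k:np.round(v,3) for k,v in s.items()})
for c in("top","scene"):
    cv2.imwrite(f"pics/{c}0.png",grab_frame(c));C=cam(c);print(c,(-C[1].T@C[2]).round(3),C[0].round(0).tolist())
    for n in["ring_68","ring_58","ring_48","ring_38","worn_ring","tray","dial_box","dial","sander","stay","tape_roll","glue"]:
        for r in search_frame(c,n)[:2]:
            e=np.array(r["extent"])*[640,480,640,480];print(n,round(r["p"],2),e.round(0),atz(C,((e[0]+e[2])/2,(e[1]+e[3])/2),0.018).round(3))
print(camera_params("wrist"))
E
```

```text
pics
{'clock': np.float64(0.0), 'qpos': array([-1.229,  0.522, -0.036,  1.6  ,  0.021,  1.021, -0.113]), 'qd': array([ 0.   ,  0.002, -0.001,  0.   , -0.   , -0.   , -0.   ]), 'joint_efforts': array([ 2.0000e-03, -9.2711e+01,  1.9810e+00, -3.6992e+01,  1.8000e-02,
        8.0000e-03,  0.0000e+00]), 'position': array([0.25 , 0.572, 0.217]), 'tool_rot': array([-3.14,  0.  ,  2.73]), 'force': array([ 0.358,  0.22 , -0.783]), 'moment': array([-0.02 ,  0.054, -0.007]), 'finger_force': np.float64(0.0), 'grip_width': np.float64(0.086)}
top [0.463 0.018 1.158] [[499.0, 0.0, 313.0], [0.0, 499.0, 235.0], [0.0, 0.0, 1.0]]
ring_68 0.94 [154. 222. 188. 253.] [0.603 0.316 0.018]
ring_68 0.7 [112. 248. 135. 270.] [0.556 0.424 0.018]
ring_58 0.94 [154. 222. 188. 253.] [0.603 0.316 0.018]
ring_58 0.7 [112. 248. 135. 270.] [0.556 0.424 0.018]
ring_48 0.94 [154. 222. 188. 253.] [0.603 0.316 0.018]
ring_48 0.7 [112. 248. 135. 270.] [0.556 0.424 0.018]
ring_38 0.94 [154. 222. 188. 253.] [0.603 0.316 0.018]
ring_38 0.7 [112. 248. 135. 270.] [0.556 0.424 0.018]
worn_ring 0.74 [259. 241. 284. 265.] [0.562 0
[... 1591 characters left out ...]
056  0.018]
tape_roll 0.75 [466. 367. 511. 407.] [0.461 0.431 0.018]
tape_roll 0.67 [340. 266. 366. 296.] [0.562 0.082 0.018]
glue 0.63 [267. 329. 293. 382.] [0.79  0.16  0.018]
{'K': array([[395.05274203,   0.        , 311.02362156],
       [  0.        , 395.05274203, 241.46817302],
       [  0.        ,   0.        ,   1.        ]]), 'tool_from_camera': array([[-4.28368841e-04, -9.53255580e-01, -3.02164882e-01,
         7.65981426e-02],
       [ 9.99999609e-01, -1.74761403e-04, -8.66336251e-04,
        -5.53673972e-04],
       [ 7.73033106e-04, -3.02165135e-01,  9.53255282e-01,
        -1.57131437e-01],
       [ 0.00000000e+00,  0.00000000e+00,  0.00000000e+00,
         1.00000000e+00]])}
```

View pics/top0.png

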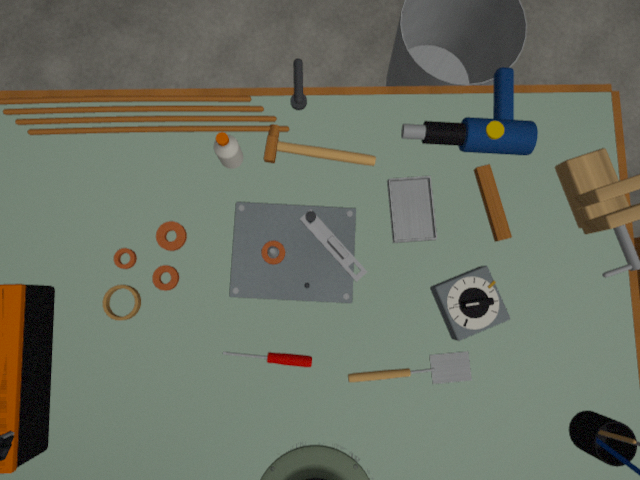

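View pics/scene0.png

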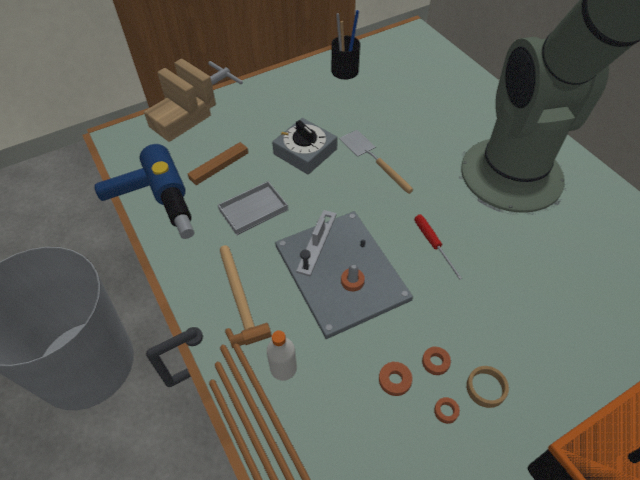

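The top view shows three rings on the bench at (171,236), (165,277) and (125,258). The worn ring is at (272,252), the stay runs from its bolt at (311,216) to about (358,272), and the stud is at (307,285). The dial is at (473,303), with the thick tick at (466,323) and the brass tab at (491,284).

```bash
cat >> h.py <<'E'
def to(p,yaw=None,s=None,q=True):
    "units x,y,z,twist from the present pose to position p, yaw"
    s=s or status.observe();d=totool(np.asarray(p)-s["position"],s)
    tw=0 if yaw is None else -np.degrees((yaw-s["tool_rot"][2]+np.pi)%(2*np.pi)-np.pi)/8
    print("->",np.round(p,3),"units",np.round(d,3),"twist",round(tw,3),"rows>=",np.ceil(max(np.linalg.norm(d)*60/62.5,abs(tw)*8/10.7)))
E
python3 - <<'E'
from h import *
to([.5,.05,.3],1.6); to([.52,-.33,.3],1.0)
E
```

```text
-> [0.5  0.05 0.3 ] units [-7.303 -6.318 -1.378] twist 8.092 rows>= 10.0
-> [ 0.52 -0.33  0.3 ] units [-10.143 -11.988  -1.378] twist 12.389 rows>= 16.0
```

```bash
python3 -m creep '[[-0.7,-0.6,-0.3,1,1],[-1.4,-1.2,-0.6,2,1],[-2.1,-1.8,-0.9,3,1],[-2.8,-2.5,-1.2,4,1],[-3.6,-3.1,-1.4,5,1]]'
python3 - <<'E'
from h import *
print(status.observe()["position"]);to([.5,.05,.3],1.6); to([.52,-.33,.3],1.0)
E
```

```text
clock: 1.92
position: [0.3741, 0.3142, 0.3023]
tool_rot: [3.141, -0.001, 2.027]
force: [1.6, 0.7, -1.2]
grip_width: 0.0858
finger_force: 0.0
[0.37410737 0.31417973 0.30233806]
-> [0.5  0.05 0.3 ] units [-4.877 -0.058  0.035] twist 3.061 rows>= 5.0
-> [ 0.52 -0.33  0.3 ] units [-10.708  -2.552   0.027] twist 7.359 rows>= 11.0
```

```bash
python3 -m creep '[[-1,0,0,0.7,1],[-2,0,0,1.4,1],[-3,0,0,2.1,1],[-4,0,0,2.8,1],[-4.8,0,0,3,1]]'
python3 - <<'E'
from h import *
to([.52,-.33,.3],1.0)
s=status.observe();C=cam("wrist",s);I=grab_frame("wrist");cv2.imwrite("pics/w1.png",I)
for n in["spindle_foot","worn_ring","stay","stud","pivot_bolt","stay_slot","stay_lug"]:
    for r in search_frame("wrist",n)[:2]:
        e=np.array(r["extent"])*[640,480,640,480];print(n,round(r["p"],2),e.round(0))
E
```

```text
clock: 2.55
position: [0.5024, 0.0556, 0.3016]
tool_rot: [3.141, -0.0, 1.61]
force: [-0.4, 1.9, 0.6]
grip_width: 0.0854
finger_force: 0.0
-> [ 0.52 -0.33  0.3 ] units [-6.434  0.043  0.026] twist 4.366 rows>= 7.0
spindle_foot 0.85 [263.  61. 493. 321.]
worn_ring 0.64 [343. 139. 394. 194.]
stay 0.64 [302. 226. 447. 339.]
stud 0.95 [262.  61. 489. 327.]
pivot_bolt 0.65 [261.  64. 491. 323.]
stay_slot 0.96 [302. 223. 447. 338.]
stay_lug 0.95 [302. 222. 449. 336.]
```

View pics/w1.png

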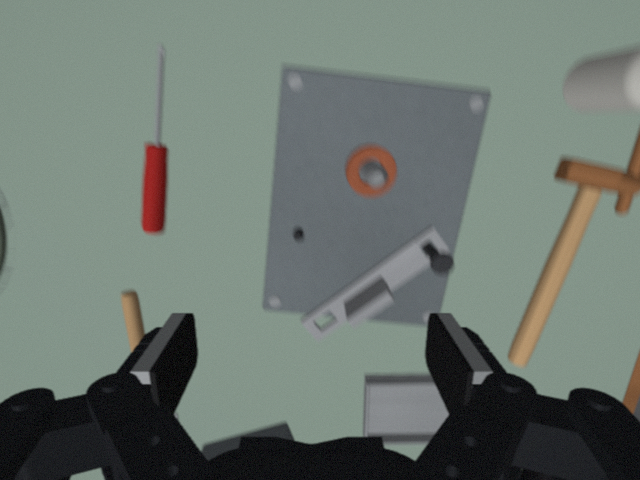

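The wrist view shows the plate. The worn ring is on the spindle at (372,172), the bolt head at (440,262), the stud at (298,234), and the stay slot at (324,321) with the lug at about (370,297). Next is the dial.

```bash
python3 -m creep '[[-1,0,0,0.8,1],[-2,0,0,1.6,1],[-3,0,0,2.4,1],[-4,0,0,3.2,1],[-5,0,0,4.3,1]]'
python3 - <<'E'
from h import *
s=status.observe();C=cam("wrist",s);I=grab_frame("wrist");cv2.imwrite("pics/w2.png",I)
to([.44,-.375,.2]); print(s["qpos"])
for n in["dial","dial_box"]:
    for r in search_frame("wrist",n)[:2]:
        e=np.array(r["extent"])*[640,480,640,480];print(n,round(r["p"],2),e.round(0))
E
```

```text
clock: 3.58
position: [0.5146, -0.2427, 0.3015]
tool_rot: [3.141, -0.001, 1.01]
force: [0.9, 1.3, -0.3]
grip_width: 0.0855
finger_force: 0.0
-> [ 0.44  -0.375  0.2  ] units [-2.399  0.107  1.702] twist 0 rows>= 3.0
[-0.1306654   0.41460401  0.65960578  1.66897622 -0.27438954  1.15184417
  0.03978858]
dial 0.6 [282. 288. 341. 355.]
dial_box 0.64 [235. 227. 392. 377.]
```

View pics/w2.png

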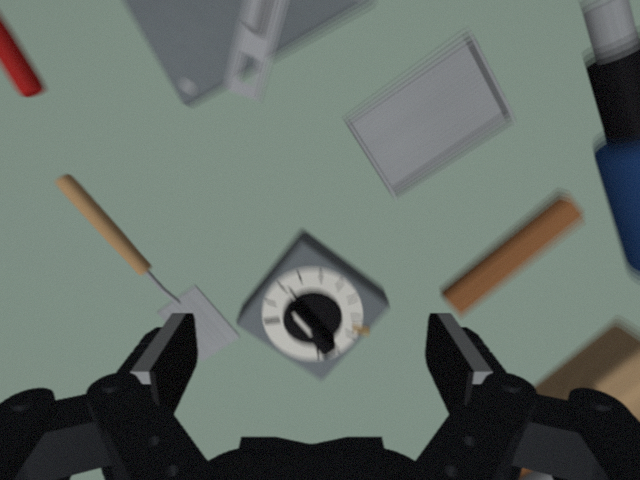

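The dial is at (313,318), the brass tab at (360,329), and a thick tick near (271,320). The picture is blurred by motion, so I'll look from nearer.

```bash
python3 -m creep '[[-0.8,0,0.4,0,1],[-1.5,0,0.8,0,1],[-2.1,0,1.2,0,1],[-2.1,0,1.2,0,1],[-2.1,0,1.2,0,1]]'
python3 - <<'E'
from h import *
s=status.observe();C=cam("wrist",s);I=grab_frame("wrist");cv2.imwrite("pics/w3.png",I[150:450,140:500]);cv2.imwrite("pics/w3.png",cv2.resize(I[150:450,140:500],None,fx=2,fy=2))
print(s["position"],s["tool_rot"])
for n in["dial","dial_box"]:
    for r in search_frame("wrist",n)[:2]:
        e=np.array(r["extent"])*[640,480,640,480];print(n,round(r["p"],2),e.round(0))
E
```

```text
clock: 4.35
position: [0.4487, -0.3473, 0.2296]
tool_rot: [3.141, -0.001, 1.015]
force: [0.6, 0.4, 0.2]
grip_width: 0.0854
finger_force: 0.0
[ 0.44867926 -0.34726044  0.22958207] [ 3.14141275e+00 -7.98619727e-04  1.01476739e+00]
dial 0.66 [275. 186. 351. 271.]
dial 0.49 [372.   0. 508.  68.]
dial_box 0.8 [211. 115. 416. 313.]
```

View pics/w3.png

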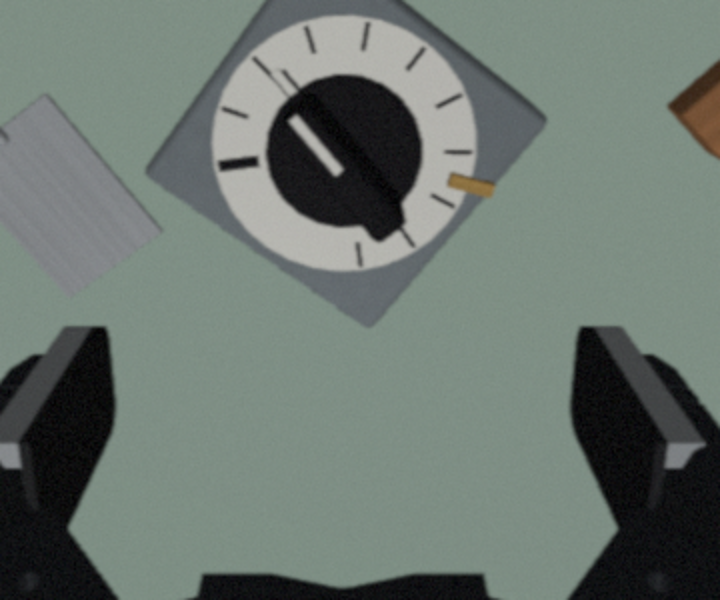

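The pointer line runs from crop (338,174) out to (292,118), with its needle near (280,75). The thick off tick is at (238,163) and the brass tab's tip is at (450,181). So the dial is about 50° clockwise from off.

Run:
```python
from h import *
s=status.observe();C=cam("wrist",s);f=lambda u,v,z:atz(C,(u/2+140,v/2+150),z)
c1=f(344,143.5,.051);c2=f(344,151,.06);print(c1,c2)
a=f(338,174,.094);b=f(292,118,.094);print(a,b)
c=(c1+c2)/2
an=lambda d:np.degrees(np.arctan2(d[1],d[0]))
off=an(f(238,163,.051)-c);mk=an(f(450,181,.055)-c);pt=an(b-a);print("off",off,"mk",mk,"ptr",pt,an(b-c),an(a-c), "needle",an(f(280,75,.056)-c))
print("dial",(off-pt)%360,"marker",(off-mk)%360, np.linalg.norm(f(450,181,.055)-c),np.linalg.norm(f(238,163,.051)-c))
# bar centre tri with top/scene
o=[]
for n in("top","scene"):
    grab_frame(n)
    for r in silhouettes(n,"dial_box")[:1]:
        e=np.array(r["extent"])*[640,480,640,480];print(n,e.round(0),r["p"])
to([c[0],c[1],.093],np.radians(pt)); to([c[0],c[1],.093],np.radians(pt+180))
```

```text
[ 0.44421797 -0.3583157   0.051     ] [ 0.44367882 -0.35911162  0.06      ]
[ 0.44159495 -0.35778666  0.094     ] [ 0.43853897 -0.32975516  0.094     ]
off 158.28488453095153 mk -50.293309039467125 ptr 96.22178970754754 100.5808604198707 158.5009655284872 needle 98.62000265946514
dial 62.063094823403986 marker 208.57819357041865 0.049222536745342875 0.047820632941141
top [429. 264. 504. 342.] 0.64
scene [272. 119. 339. 173.] 0.86
-> [ 0.444 -0.359  0.093] units [-0.183  0.034  2.275] twist -4.771 rows>= 4.0
-> [ 0.444 -0.359  0.093] units [-0.183  0.034  2.275] twist 17.729 rows>= 14.0
```

```bash
python3 -m creep '[[-0.18,0.03,0.4,-1.2,1],[-0.18,0.03,0.8,-2.4,1],[-0.18,0.03,1.2,-3.6,1],[-0.18,0.03,1.6,-4.7,1],[-0.18,0.03,1.6,-4.7,0.7]]'
python3 - <<'E'
from h import *
s=status.observe();C=cam("wrist",s);I=grab_frame("wrist");cv2.imwrite("pics/w4.png",cv2.resize(I[200:480,140:500],None,fx=2,fy=2))
print(s["position"],s["tool_rot"]);to([.444,-.3588,.075],np.radians(97.5))
print([proj(C,p).round(0) for p in([.444,-.3588,.094],[.444,-.3588,.06],[.444,-.3588,.051])])
E
```

```text
clock: 5.32
position: [0.4427, -0.3584, 0.1323]
tool_rot: [-3.14, -0.002, 1.668]
force: [-0.4, -0.1, 0.7]
grip_width: 0.0696
finger_force: 0.0
[ 0.44269088 -0.35841513  0.13233312] [-3.13993864e+00 -1.60947348e-03  1.66762424e+00]
-> [ 0.444 -0.359  0.075] units [0.    0.015 0.974] twist -0.264 rows>= 1.0
[array([313., 268.]), array([313., 248.]), array([313., 244.])]
```

View pics/w4.png

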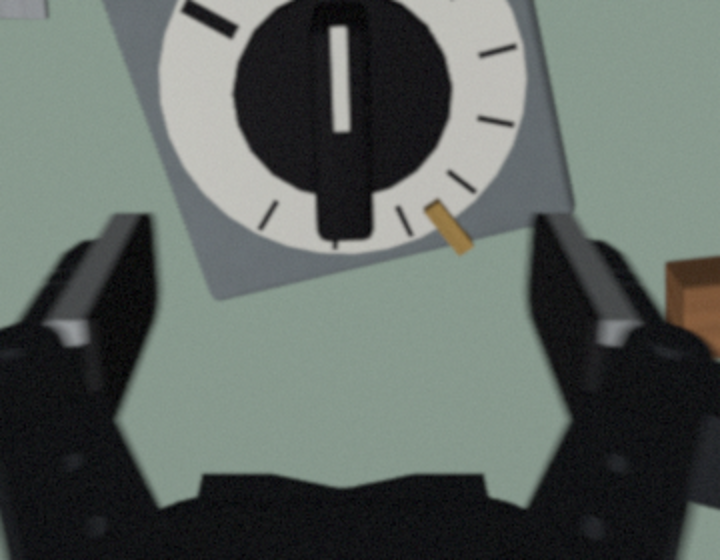

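```bash
python3 -m creep '[[0,0.02,0.5,-0.25,0.7],[0,0.02,0.95,-0.25,0.7],[0,0.02,0.95,-0.25,0],[0,0.02,0.95,-0.25,0],[0,0.02,0.95,-0.25,0]]' 40;  python3 -m creep '[[0,0,0,0,0],[0,0,0,-0.7,0],[0,0,0,-1.7,0],[0,0,0,-2.7,0],[0,0,0,-3.7,0]]'; python3 -m creep '[[0,0,0,-1,0],[0,0,0,-2,0],[0,0,0,-3,0],[0,0,0,-3.5,0],[0,0,0,-3.5,0]]'
python3 - <<'E'
from h import *
s=status.observe();print(s["position"],np.degrees(s["tool_rot"]),s["moment"],s["force"])
E
```

```text
clock: 6.0
position: [0.443, -0.3597, 0.078]
tool_rot: [-3.14, 0.001, 1.701]
force: [-11.4, 1.8, 13.9]
grip_width: 0.0136
finger_force: 38.9
clock: 6.62
position: [0.4434, -0.3595, 0.078]
tool_rot: [-3.14, 0.0, 2.223]
force: [-10.5, 1.2, 11.0]
grip_width: 0.0137
finger_force: 39.0
clock: 7.25
position: [0.4437, -0.3592, 0.078]
tool_rot: [-3.141, -0.0, 2.708]
force: [-8.6, 4.4, 13.2]
grip_width: 0.0136
finger_force: 39.2
[ 0.44368624 -0.35915343  0.07798105] [-1.79957348e+02 -2.52670663e-02  1.55170619e+02] [0.89541638 1.97913516 0.04752582] [-8.55656062  4.37568146 13.1786326 ]
```

```bash
python3 -m creep '[[0,0,0,-0.2,0],[0,0,0,-0.4,0],[0,0,0,-0.5,0],[0,0,0,-0.5,0]]'
python3 - <<'E'
from h import *
s=status.observe();print(np.degrees(s["tool_rot"]),s["moment"])
E
python3 -m creep '[[0,0,0,-0.25,0],[0,0,0,-0.25,0]]';python3 - <<'E'
from h import *
s=status.observe();print(np.degrees(s["tool_rot"]),s["moment"])
E
```

```text
clock: 7.75
position: [0.4437, -0.3591, 0.078]
tool_rot: [-3.141, -0.001, 2.777]
force: [-9.4, 4.0, 13.9]
grip_width: 0.014
finger_force: 40.6
[-1.79952284e+02 -3.00065226e-02  1.59088610e+02] [ 0.85746758  1.9685023  -0.45718359]
clock: 8.0
position: [0.4437, -0.3592, 0.078]
tool_rot: [-3.141, -0.001, 2.811]
force: [-8.6, 4.1, 12.8]
grip_width: 0.0136
finger_force: 42.7
[-1.79956733e+02 -3.19480382e-02  1.61081802e+02] [ 1.01048822  1.88626096 -0.77196137]
```

```bash
python3 -m creep '[[0,0,0,0,0.7],[0,0,0,0,0.7],[0,0,0,0,0.7],[0,0,-1,0,0.8],[0,0,-2,0,1]]'; python3 -m creep '[[0,0,-0.3,0,1],[0,0,-0.3,0,1]]'
cat >> h.py <<'E'
def dialang():
    s=status.observe();C=cam("wrist",s);I=grab_frame("wrist")
    c=proj(C,[.4438,-.359,.094]);m=(I.min(2)>120).astype(np.uint8)
    n,l,st,ce=cv2.connectedComponentsWithStats(m)
    for i in range(1,n):
        if 40<st[i,4]<1500 and np.linalg.norm(ce[i]-c)<45:
            v,u=np.nonzero(l==i);W=np.array([atz(C,p,.094)[:2] for p in zip(u,v)]);m0=W.mean(0);d=np.linalg.svd(W-m0)[2][0]
            d*=np.sign(d@(m0-[.4438,-.359]));print("line",st[i,4],ce[i],m0.round(4),"len",np.ptp(W@d).round(4),"ang",np.degrees(np.arctan2(d[1],d[0])).round(2))
E
python3 - <<'E'
from h import *
dialang()
E
```

```text
clock: 8.62
position: [0.4442, -0.3585, 0.1976]
tool_rot: [3.141, -0.001, 2.813]
force: [0.9, -0.3, 0.1]
grip_width: 0.0837
finger_force: 0.0
clock: 8.88
position: [0.4451, -0.3591, 0.2157]
tool_rot: [-3.141, 0.003, 2.813]
force: [0.4, 0.3, -0.5]
grip_width: 0.0852
finger_force: 0.0
line 224 [313.01785714 199.87053571] [ 0.4271 -0.3525] len 0.0279 ang 155.87
```

Run:
```python
from h import *
I=grab_frame("wrist");cv2.imwrite("pics/w5.png",cv2.resize(I[120:340,200:440],None,fx=2.5,fy=2.5))
to([.5,-.24,.3],1.0)
```

```text
-> [ 0.5  -0.24  0.3 ] units [-0.242  2.168 -1.441] twist 12.989 rows>= 10.0
```

View pics/w5.png

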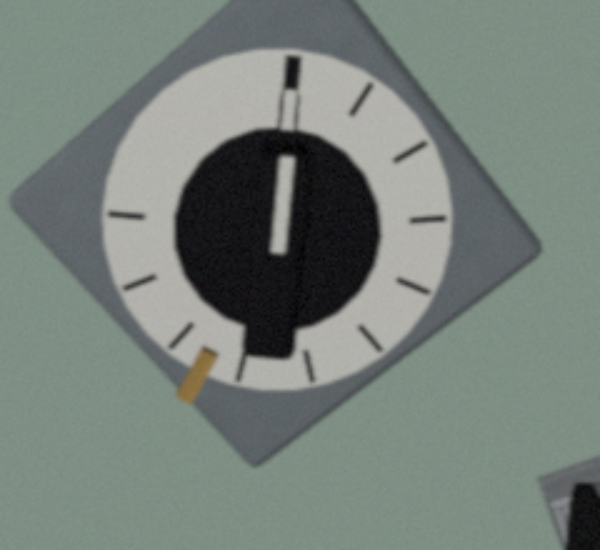

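The pointer lies on the thick tick, so the dial is off. The marker tip is at crop (210,352).

```bash
python3 - <<'E'
from h import *
s=status.observe();C=cam("wrist",s);f=lambda u,v,z:atz(C,(u/2.5+200,v/2.5+120),z)
c=(f(277,219,.051)+f(278,229,.06))/2;print(c)
an=lambda d:np.degrees(np.arctan2(d[1],d[0]))
for z in(.051,.056,.06):print(z,"mk",an(f(210,352,z)-c),"off tick",an(f(291,70,.051)-c),"needle",an(f(289,110,z)-c),np.linalg.norm(f(210,352,z)-c))
Ct,Cs=cam("top"),cam("scene")
for n,t,sc in(("bolt head",(311,216),(305,258)),("stud",(307,285),(363,243)),("spindle/ring",(272,252),(353,272))):print(n,tri([(Ct,t),(Cs,sc)]))
to([.54,0.08,.26],1.7)
E
python3 -m creep '[[0,0.9,-0.4,1.3,1],[0,1.9,-0.6,2.6,1],[0,2.9,-0.8,3.9,1],[0,3.9,-0.8,5.2,1],[0,4.9,-0.8,6,1]]'
python3 - <<'E'
from h import *
to([.54,0.06,.26],1.7)
E
```

```text
[ 0.44003292 -0.35792017  0.0555    ]
0.051 mk -45.56095665010735 off tick 156.17802384482314 needle 155.38701955339846 0.05193044671265138
0.056 mk -46.14142468058315 off tick 156.17802384482314 needle 155.55866308382642 0.049919886023851244
0.06 mk -46.63710792933365 off tick 156.17802384482314 needle 155.69230252649425 0.04867559580008451
bolt head [ 0.63947864 -0.0032463   0.06111014]
stud [0.48771872 0.00793094 0.02659484]
spindle/ring [0.56265662 0.0830925  0.05706866]
-> [0.54 0.08 0.26] units [ 0.845  7.432 -0.772] twist 7.976 rows>= 8.0
clock: 9.6
position: [0.5352, -0.0914, 0.2612]
tool_rot: [-3.14, -0.0, 1.971]
force: [0.8, 0.1, -0.4]
grip_width: 0.0852
finger_force: 0.0
-> [0.54 0.06 0.26] units [2.292 1.059 0.019] twist 1.944 rows>= 3.0
```

```bash
python3 -m creep '[[0.8,0.4,0,1,1],[1.6,0.8,0,1.9,1],[2.4,1.2,0,1.9,1],[2.5,1.2,0,1.9,1],[2.5,1.2,0,1.9,1]]'; python3 -m creep '[[0,0,0,0,1]]'
python3 - <<'E'
from h import *
s=status.observe();C=cam("wrist",s);I=grab_frame("wrist");cv2.imwrite("pics/w6.png",I)
print(s["position"],s["tool_rot"])
for n in["worn_ring","stay","tray"]:
    for r in silhouettes("wrist",n)[:2]:
        e=np.array(r["extent"])*[640,480,640,480];v,u=np.nonzero(r["mask"]);print(n,round(r["p"],2),e.round(0),u.mean().round(1),v.mean().round(1))
E
```

```text
clock: 10.22
position: [0.5415, 0.0731, 0.2612]
tool_rot: [-3.14, 0.001, 1.713]
force: [-0.6, -0.9, 0.5]
grip_width: 0.0856
finger_force: 0.0
clock: 10.35
position: [0.5419, 0.0718, 0.2618]
tool_rot: [-3.141, 0.001, 1.71]
force: [0.4, 0.1, 0.3]
grip_width: 0.0852
finger_force: 0.0
[0.54190981 0.07182889 0.26180612] [-3.14088714e+00  6.11634042e-04  1.71041177e+00]
stay 0.7 [249. 254. 416. 365.] 329.5 313.6
tray 0.93 [311. 401. 436. 462.] 375.1 425.6
tray 0.22 [211.  64. 471. 363.] 330.4 204.4
```

View pics/w6.png

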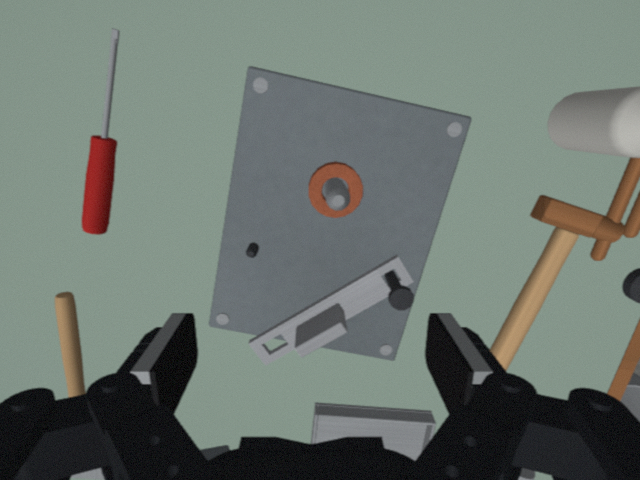

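The worn ring is centred at (336,190) with the spindle tip at (337,200). The stud is at (252,250), the bolt head at (401,298), and the plate corners at (249,68), (470,118), (394,360) and (210,327). The tray is below at about (375,425).

Run:
```python
from h import *
s=status.observe();C=cam("wrist",s)
I=cv2.imread("pics/w6.png").astype(int);m=((I[...,2]-I[...,0]>35)).astype(np.uint8);m[:140]=0;m[240:]=0;m[:,:290]=0;m[:,380:]=0
v,u=np.nonzero(m);print("ring px",u.min(),u.max(),v.min(),v.max())
cc=((u.min()+u.max())/2,(v.min()+v.max())/2)
print("ring",atz(C,cc,.036),"tip",atz(C,(337,200),.082))
w=[atz(C,p,.02)[:2] for p in((249,68),(470,118),(394,360),(210,327))];print(np.round(w,4))
ctr=np.mean(w,0);print("plate",ctr,[np.linalg.norm(w[i]-w[i-1]).round(4) for i in range(4)])
for a,b in((0,1),(3,2),(3,0),(2,1)):
    d=w[b]-w[a];print(np.degrees(np.arctan2(d[1],d[0])))
print("stud",atz(C,(252,247),.04),"bolt",atz(C,(401,297),.081),"slot",atz(C,(273,344),.028))
Ct,Cs=cam("top"),cam("scene")
print("spindle tip tri", tri([(C,(337,200)),(Cs,(353,267))]))
```

```text
ring px 309 362 163 217
ring [0.56485885 0.08332998 0.036     ] tip [0.5635153  0.08266626 0.082     ]
[[ 0.4685  0.1824]
 [ 0.6837  0.1678]
 [ 0.6659 -0.1081]
 [ 0.4496 -0.0945]]
plate [0.56690198 0.03690652] [np.float64(0.2775), np.float64(0.2157), np.float64(0.2765), np.float64(0.2167)]
-3.8716512969188726
-3.6014272637257254
86.09448254280103
86.29659164783367
stud [0.49002314 0.01485518 0.04      ] bolt [ 6.37945986e-01 -6.09519009e-04  8.10000000e-02] slot [ 0.52321009 -0.10141076  0.028     ]
spindle tip tri [0.56415822 0.08142253 0.07641999]
```

Run:
```python
from h import *
to([.5643,.083,.12]);to([.5643,.083,.03])
Ct,Cs=cam("top"),cam("scene")
print("tray",atz(Ct,(412,209),.015),[atz(Ct,p,.022).round(3) for p in((388,178),(431,176),(435,240),(394,243))])
```

```text
-> [0.564 0.083 0.12 ] units [0.121 0.392 2.37 ] twist 0 rows>= 3.0
-> [0.564 0.083 0.03 ] units [0.121 0.393 3.87 ] twist 0 rows>= 4.0
tray [ 0.66021706 -0.24062097  0.015     ] [array([ 0.733, -0.186,  0.022]), array([ 0.737, -0.287,  0.022]), array([ 0.586, -0.289,  0.022]), array([ 0.58 , -0.194,  0.022])]
```

```bash
python3 -m creep '[[0.12,0.39,0.8,0,1],[0.12,0.39,1.6,0,1],[0.12,0.39,2.2,0,1],[0.12,0.39,2.2,0,1]]'
python3 - <<'E'
from h import *
s=status.observe();C=cam("wrist",s);I=grab_frame("wrist");cv2.imwrite("pics/w7.png",I)
I=I.astype(int);m=((I[...,2]-I[...,0]>35)).astype(np.uint8)[:,200:440]
v,u=np.nonzero(m);u+=200;print("ring px",u.min(),u.max(),v.min(),v.max(),atz(C,((u.min()+u.max())/2,(v.min()+v.max())/2),.038))
print([proj(C,(.5643,.083,z)).round(0) for z in(.02,.038,.082)]);to([.5643,.083,.03])
E
```

```text
clock: 11.05
position: [0.5628, 0.0832, 0.1284]
tool_rot: [-3.138, 0.001, 1.712]
force: [0.7, -0.2, 0.7]
grip_width: 0.0853
finger_force: 0.0
ring px 274 354 196 276 [0.56435172 0.08492607 0.038     ]
[array([313., 231.]), array([314., 239.]), array([314., 262.])]
-> [0.564 0.083 0.03 ] units [-0.006  0.007  1.671] twist 0 rows>= 2.0
```

View pics/w7.png

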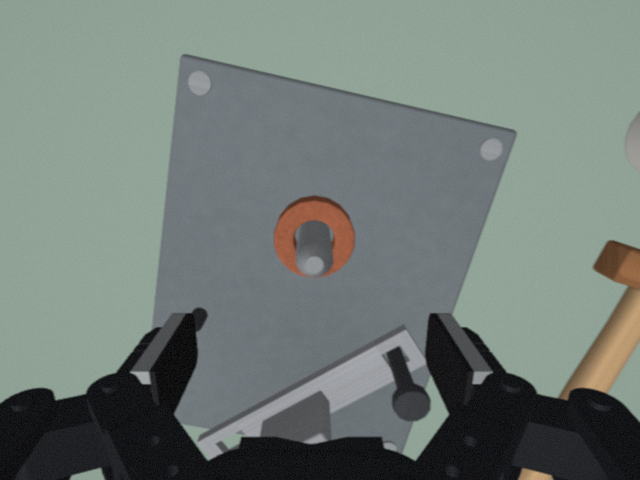

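The spindle tip is at (314,265), against a predicted (314,262), so the fit is good. I'll descend and grip.

```bash
python3 -m creep '[[0,0,0.8,0,1],[0,0,1.6,0,1],[0,0,1.64,0,1],[0,0,1.64,0,0.5],[0,0,1.64,0,0.5]]' 40; python3 -m creep '[[0,0,0,0,0.3],[0,0,0,0,0.3],[0,0,-0.3,0,0.3],[0,0,-1,0,0.3],[0,0,-2,0,0.3]]'
python3 - <<'E'
from h import *
to([.658,-.24,.16],1.62)
E
```

```text
clock: 11.72
position: [0.5655, 0.084, 0.0342]
tool_rot: [3.138, -0.0, 1.712]
force: [-0.5, -0.6, 0.7]
grip_width: 0.0517
finger_force: 0.0
clock: 12.35
position: [0.5633, 0.0836, 0.1534]
tool_rot: [-3.14, 0.0, 1.712]
force: [1.2, 0.5, 0.5]
grip_width: 0.0253
finger_force: 0.0
-> [ 0.658 -0.24   0.16 ] units [-5.562  0.802 -0.11 ] twist 0.66 rows>= 6.0
```

```bash
python3 -m creep '[[0,0,0.4,0,0.75],[0,0,0.4,0,0.75],[0,0,0.4,0,0.75]]'
python3 - <<'E'
from h import *
s=status.observe();C=cam("wrist",s);I=grab_frame("wrist");cv2.imwrite("pics/w8.png",I)
I=I.astype(int);m=((I[...,2]-I[...,0]>35)).astype(np.uint8)[:,200:440]
v,u=np.nonzero(m);u+=200;print("ring px",u.min(),u.max(),v.min(),v.max(),atz(C,((u.min()+u.max())/2,(v.min()+v.max())/2),.038))
to([.5643,.083,.025])
E
```

```text
clock: 12.72
position: [0.564, 0.0837, 0.1283]
tool_rot: [-3.141, 0.0, 1.712]
force: [0.5, 0.2, -0.5]
grip_width: 0.0639
finger_force: 0.0
ring px 271 351 197 276 [0.56390773 0.08494352 0.038     ]
-> [0.564 0.083 0.025] units [-0.012  0.002  1.721] twist 0 rows>= 2.0
```

View pics/w8.png

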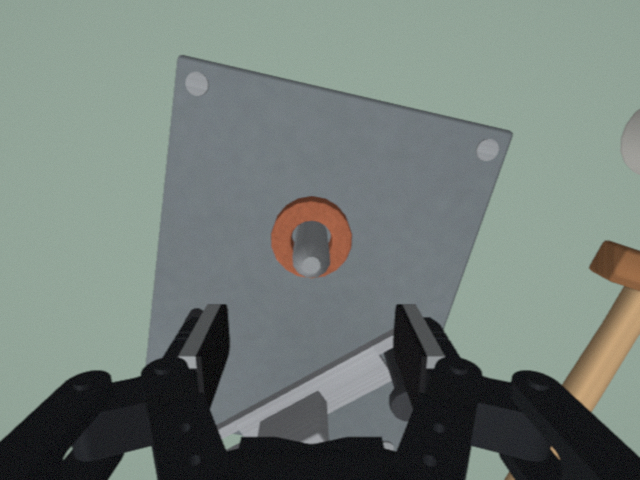

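The ring hasn't moved; the pads closed above it. I'll go lower and watch the force.

```bash
python3 -m creep '[[0,0,0.8,0,0.75],[0,0,1.6,0,0.75],[0,0,1.66,0,0.75],[0,0,1.66,0,0.75],[0,0,1.66,0,0.75]]' 40; python3 -m creep '[[0,0,0.04,0,0.75],[0,0,0.04,0,0.75]]';python3 -m creep '[[0,0,0.04,0,0.75],[0,0,0.04,0,0.75]]'
```

```text
clock: 13.4
position: [0.5652, 0.0839, 0.0301]
tool_rot: [3.139, -0.0, 1.712]
force: [0.3, -0.4, 1.0]
grip_width: 0.064
finger_force: 0.0
clock: 13.65
position: [0.5643, 0.0839, 0.0263]
tool_rot: [3.141, -0.0, 1.712]
force: [-0.6, 0.5, 0.0]
grip_width: 0.064
finger_force: 0.0
clock: 13.9
position: [0.564, 0.0838, 0.0233]
tool_rot: [-3.141, 0.0, 1.712]
force: [1.1, -0.3, 0.0]
grip_width: 0.0638
finger_force: 0.0
```

```bash
python3 -m creep '[[0,0,0,0,0.5],[0,0,0,0,0.5],[0,0,0,0,0.5]]' 40
```

```text
clock: 14.28
position: [0.5641, 0.0838, 0.0234]
tool_rot: [-3.142, 0.0, 1.712]
force: [0.3, -0.8, 0.0]
grip_width: 0.0427
finger_force: 0.0
```

```bash
python3 -m creep '[[0,0,0,0,0.72],[0,0,0,0,0.72],[0,0,0.05,0,0.72],[0,0,0.1,0,0.72],[0,0,0.1,0,0.72]]'; python3 -m creep '[[0,0,0.05,0,0.72],[0,0,0.05,0,0.72]]';python3 - <<'E'
from h import *
s=status.observe();C=cam("wrist",s);I=grab_frame("wrist");cv2.imwrite("pics/w9.png",I)
print(s["position"],s["force"])
E
```

```text
clock: 14.9
position: [0.5639, 0.0838, 0.0171]
tool_rot: [-3.141, 0.0, 1.712]
force: [-0.2, -0.1, 0.5]
grip_width: 0.0615
finger_force: 0.0
clock: 15.15
position: [0.564, 0.0837, 0.0142]
tool_rot: [-3.141, 0.0, 1.712]
force: [-0.6, -0.0, -0.5]
grip_width: 0.0615
finger_force: 0.0
[0.5639992  0.08374919 0.01420557] [-0.60339973 -0.00261821 -0.5121759 ]
```

View pics/w9.png

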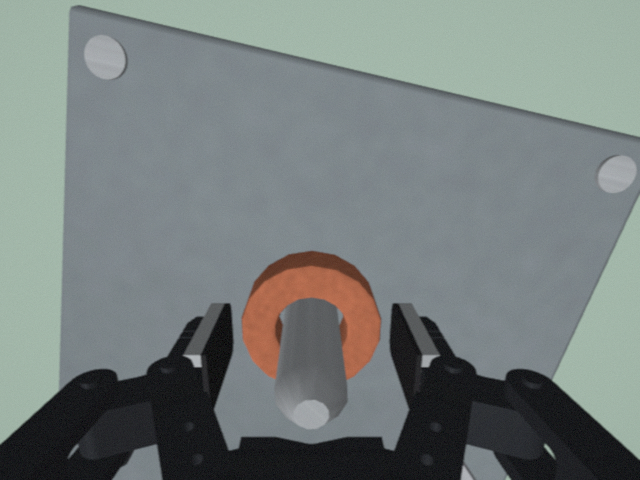

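In this view the fingertips are level with the ring's top face, both at a depth of about 0.153 m. The tips therefore stand about 24 mm behind the reported TCP at this opening, and I need to go about 9 mm lower. The spindle tip still clears the palm.

```bash
python3 -m creep '[[0,0,0.07,0,0.72],[0,0,0.14,0,0.72],[0,0,0.14,0,0.72]]' 40; python3 -m creep '[[0,0,0,0,0.5],[0,0,0,0,0.5],[0,0,0,0,0.5],[0,0,0,0,0.5]]'
```

```text
clock: 15.58
position: [0.5638, 0.0837, 0.0056]
tool_rot: [-3.141, 0.0, 1.712]
force: [0.2, -0.3, 0.4]
grip_width: 0.0613
finger_force: 0.0
clock: 16.08
position: [0.564, 0.0837, 0.0064]
tool_rot: [-3.142, -0.0, 1.712]
force: [-1.8, 0.4, 5.6]
grip_width: 0.053
finger_force: 40.9
```

```bash
python3 -m creep '[[0,0,-0.3,0,0.5],[0,0,-1,0,0.5],[0,0,-1.9,0,0.5],[0,0,-2.2,0,0.5],[0,0,-2.2,0,0.5]]'
python3 - <<'E'
from h import *
to([.658,-.24,.13],1.62)
E
```

```text
clock: 16.7
position: [0.565, 0.084, 0.1404]
tool_rot: [3.138, -0.0, 1.712]
force: [0.1, 0.6, -0.0]
grip_width: 0.0526
finger_force: 42.2
-> [ 0.658 -0.24   0.13 ] units [-5.565  0.773  0.173] twist 0.66 rows>= 6.0
```

```bash
python3 -m creep '[[-0.9,0.15,0,0,0.5],[-1.8,0.3,0,0,0.5],[-2.8,0.4,0,0,0.5],[-3.7,0.5,0,0,0.5],[-4.6,0.65,0,0,0.5]]'; python3 -m creep '[[-0.9,0.12,0,0.66,0.5],[-0.96,0.12,0,0.66,0.5],[-0.96,0.12,0,0.66,0.5]]'
python3 - <<'E'
from h import *
s=status.observe();C=cam("wrist",s);grab_frame("wrist");grab_frame("top")
for n in["tray"]:
    for r in silhouettes("wrist",n)[:2]:
        m=r["mask"];v,u=np.nonzero(m);e=np.array(r["extent"])*[640,480,640,480]
        h=cv2.convexHull(np.c_[u,v].astype(np.int32));q=cv2.minAreaRect(h);print(r["p"],e.round(0),[atz(C,p,.015).round(3) for p in cv2.boxPoints(q)],atz(C,q[0],.015))
    for r in silhouettes("top",n)[:1]:
        v,u=np.nonzero(r["mask"]);q=cv2.minAreaRect(np.c_[u,v].astype(np.int32));print(atz(cam("top"),q[0],.015))
to([.658,-.24,-.005],1.62)
E
```

```text
clock: 17.32
position: [0.6413, -0.1857, 0.1374]
tool_rot: [-3.14, -0.0, 1.712]
force: [0.2, 0.6, -0.5]
grip_width: 0.0526
finger_force: 42.2
clock: 17.7
position: [0.6563, -0.2396, 0.1371]
tool_rot: [-3.14, -0.001, 1.62]
force: [-0.4, -0.1, -0.5]
grip_width: 0.0528
finger_force: 42.2
0.61 [209. 157. 429. 299.] [array([ 0.583, -0.194,  0.015]), array([ 0.735, -0.186,  0.015]), array([ 0.75 , -0.29 ,  0.015]), array([ 0.581, -0.299,  0.015])] [ 0.66210991 -0.23922962  0.015     ]
0.2 [ 93.   0. 342.  30.] [array([ 0.513, -0.101,  0.015]), array([ 0.667, -0.094,  0.015]), array([ 0.669, -0.111,  0.015]), array([ 0.511, -0.119,  0.015])] [ 0.59010049 -0.10622033  0.015     ]
[ 0.66079268 -0.23548473  0.015     ]
-> [ 0.658 -0.24  -0.005] units [-0.028  0.016  2.384] twist 0.014 rows>= 3.0
```

```bash
python3 -m creep '[[0,0.05,1,0,0.5],[0,0.05,2,0,0.5],[0,0.05,2.3,0,0.5],[0,0.05,2.36,0,0.5],[0,0.05,2.36,0,0.5]]'; python3 -m creep '[[0,0,0,0,0.8],[0,0,0,0,0.8],[0,0,0,0,0.8],[0,0,-1,0,0.8],[0,0,-2,0,1]]'
python3 - <<'E'
from h import *
s=status.observe();C=cam("wrist",s);I=grab_frame("wrist").astype(int);print(s["position"])
m=((I[...,2]-I[...,0]>35)).astype(np.uint8)[:,200:440]
v,u=np.nonzero(m);u+=200;print("ring px",u.min(),u.max(),v.min(),v.max(),atz(C,((u.min()+u.max())/2,(v.min()+v.max())/2),.02))
E
```

```text
clock: 18.52
position: [0.6611, -0.2401, -0.0014]
tool_rot: [3.139, 0.001, 1.62]
force: [0.2, -1.0, 0.6]
grip_width: 0.0529
finger_force: 42.3
clock: 19.15
position: [0.6594, -0.2398, 0.1177]
tool_rot: [-3.141, -0.0, 1.62]
force: [0.7, -0.6, 1.5]
grip_width: 0.0838
finger_force: 0.0
[ 0.6594312  -0.23975728  0.11766933]
ring px 211 425 199 458 [ 0.66811122 -0.31026118  0.02      ]
```

```bash
python3 - <<'E'
from h import *
grab_frame("top");Ct=cam("top")
for r in search_frame("top","worn_ring")[:3]:
    e=np.array(r["extent"])*[640,480,640,480];print(r["p"],e.round(0),atz(Ct,((e[0]+e[2])/2,(e[1]+e[3])/2),.02).round(3))
to([.56,.33,.26],2.1)
E
python3 -m creep '[[0.3,0,-0.6,0,1],[1.1,0,-1.2,0,1],[2,-0.3,-1.8,0,1],[3,-0.6,-2.2,0,1],[4,-0.9,-2.2,0,1]]'; python3 -m creep '[[1,-0.2,0,-0.7,1],[2,-0.4,0,-1.4,1],[3,-0.6,0,-2.1,1],[4,-0.8,0,-2.8,1],[5,-0.9,0,-3.4,1]]'
python3 - <<'E'
from h import *
to([.56,.33,.26],2.1)
E
```

```text
0.63 [302. 215. 368. 279.] [ 0.573 -0.058  0.02 ]
0.58 [151. 264. 180. 290.] [0.512 0.328 0.02 ]
-> [0.56 0.33 0.26] units [ 9.576 -1.211 -2.354] twist -3.438 rows>= 10.0
clock: 19.92
position: [0.5967, -0.0097, 0.2489]
tool_rot: [3.14, -0.0, 1.62]
force: [0.9, 0.9, 0.2]
grip_width: 0.0854
finger_force: 0.0
clock: 20.55
position: [0.5273, 0.2876, 0.2475]
tool_rot: [-3.141, -0.0, 2.098]
force: [1.1, 0.4, 0.3]
grip_width: 0.0856
finger_force: 0.0
-> [0.56 0.33 0.26] units [ 0.337  0.827 -0.209] twist -0.015 rows>= 1.0
```

```bash
cat >> h.py <<'E'
from scipy.optimize import least_squares
A=np.linspace(0,2*np.pi,60);D=np.c_[np.cos(A),np.sin(A)]
def fit(C,uv,zb,h=.018):
    def pr(p): return np.array([proj(C,(p[0]+p[2]*c,p[1]+p[2]*s,z)) for c,s in D[::2] for z in(zb,zb+h)])
    S=(uv@D.T).max(0);x=atz(C,uv.mean(0),zb+h)
    r=least_squares(lambda p:(pr(p)@D.T).max(0)-S,[x[0],x[1],.03],x_scale=.01);return r.x,np.sqrt(np.mean(r.fun**2))
def rings(zb=0,name="wrist"):
    s=status.observe();C=cam(name,s);I=grab_frame(name);J=I.astype(int);m=((J[...,2]-J[...,0]>45)&(J[...,1]<125)).astype(np.uint8)
    n,l,st,ce=cv2.connectedComponentsWithStats(m)
    for i in range(1,n):
        if st[i,4]>150 and st[i,0]>2 and st[i,1]>2 and st[i,0]+st[i,2]<638 and st[i,1]+st[i,3]<478:
            v,u=np.nonzero(l==i);p,e=fit(C,np.c_[u,v].astype(float)+0.0,zb)
            if e<2.5: print("ring xy",p[:2].round(4),"dia mm",(2000*p[2]).round(1),"rms px",e.round(2),"px",ce[i].round(0))
    return I
E
python3 -m creep '[[0.34,0.8,-0.2,0,1],[0.34,0.8,-0.2,0,1],[0.34,0.8,-0.2,0,1],[0.34,0.8,-0.2,0,1]]'
python3 - <<'E'
from h import *
print(status.observe()["position"]);I=rings();cv2.imwrite("pics/w10.png",I);print("top");rings(0,"top");print("scene");rings(0,"scene")
E
```

```text
clock: 21.05
position: [0.5595, 0.3264, 0.2597]
tool_rot: [-3.141, 0.0, 2.094]
force: [-0.4, 0.8, 0.4]
grip_width: 0.0852
finger_force: 0.0
[0.55948687 0.32635327 0.25969958]
ring xy [0.5587 0.4222] dia mm 45.8 rms px 0.23 px [361. 108.]
ring xy [0.5127 0.3288] dia mm 55.5 rms px 0.22 px [272. 168.]
ring xy [0.6092 0.3172] dia mm 64.9 rms px 0.45 px [348. 223.]
top
ring xy [ 0.6618 -0.2419] dia mm 50.3 rms px 0.26 px [412. 209.]
ring xy [0.6077 0.3197] dia mm 65.2 rms px 0.18 px [171. 236.]
ring xy [0.5117 0.3311] dia mm 54.8 rms px 0.21 px [165. 277.]
scene
ring xy [ 0.6608 -0.2457] dia mm 48.4 rms px 0.27 px [252. 206.]
ring xy [0.7739 0.1174] dia mm 27.8 rms px 0.22 px [278. 338.]
ring xy [0.5132 0.3297] dia mm 53.4 rms px 0.28 px [436. 360.]
ring xy [0.6091 0.3184] dia mm 64.0 rms px 0.25 px [395. 378.]
ring xy [0.4542 0.4247] dia mm 72.4 rms px 0.74 px [488. 385.]
ring xy [0.5589 0.423 ] dia mm 43.7 rms px 0.29 px [447. 410.]
```

Three new rings are there: 68 mm at (0.609, 0.318), 58 mm at (0.513, 0.329) and 48 mm at (0.559, 0.422). The worn ring is in the tray at (0.661, -0.243).

Run:
```python
from h import *
to([.609,.318,.05])
```

```text
-> [0.609 0.318 0.05 ] units [-0.538  0.639  3.502] twist 0 rows>= 4.0
```

```bash
python3 -m creep '[[-0.3,0.3,0.7,0,1],[-0.54,0.64,1.5,0,1],[-0.54,0.64,2.4,0,1],[-0.54,0.64,3.3,0,1],[-0.54,0.64,3.5,0,1]]';python3 -m creep '[[0,0,0,0,1],[0,0,0,0,1]]'
python3 - <<'E'
from h import *
print(status.observe()["position"]);rings();to([.609,.318,-.016])
E
```

```text
clock: 21.82
position: [0.6075, 0.3175, 0.047]
tool_rot: [-3.137, 0.0, 2.095]
force: [0.0, -0.4, 1.0]
grip_width: 0.0853
finger_force: 0.0
clock: 22.08
position: [0.6104, 0.3193, 0.0525]
tool_rot: [3.138, 0.0, 2.095]
force: [-0.0, 0.1, 0.7]
grip_width: 0.0854
finger_force: 0.0
[0.61038579 0.31929394 0.05252535]
ring xy [0.5113 0.3282] dia mm 54.4 rms px 2.03 px [144. 154.]
ring xy [0.609 0.317] dia mm 65.3 rms px 1.39 px [307. 266.]
-> [ 0.609  0.318 -0.016] units [-0.008 -0.033  1.14 ] twist 0 rows>= 2.0
```

```bash
python3 -m creep '[[0,-0.03,0.6,0,1],[0,-0.03,1.0,0,1],[0,-0.03,1.14,0,1],[0,-0.03,1.14,0,1],[0,-0.03,1.14,0,1]]' 40;python3 -m creep '[[0,0,0,0,0.6],[0,0,0,0,0.6],[0,0,0,0,0.6],[0,0,0,0,0.6]]'
```

```text
clock: 22.75
position: [0.6082, 0.3181, -0.0174]
tool_rot: [3.14, 0.0, 2.095]
force: [0.2, 0.4, 1.4]
grip_width: 0.0852
finger_force: 0.0
clock: 23.25
position: [0.6081, 0.3181, -0.017]
tool_rot: [3.14, 0.0, 2.095]
force: [-3.5, -1.9, 13.4]
grip_width: 0.0673
finger_force: 41.4
```

```bash
python3 -m creep '[[0,0,-0.4,0,0.6],[0,0,-1.2,0,0.6],[0,0,-2,0,0.6],[0,0,-2.3,0,0.6],[0,0,-2.3,0,0.6]]'
python3 - <<'E'
from h import *
to([.564,.0835,.12])
E
```

```text
clock: 23.88
position: [0.6082, 0.3181, 0.1216]
tool_rot: [3.139, -0.0, 2.095]
force: [0.3, 0.4, -1.3]
grip_width: 0.067
finger_force: 45.2
-> [0.564 0.084 0.12 ] units [-3.017 -2.594  0.019] twist 0 rows>= 4.0
```

```bash
python3 -m creep '[[-0.75,-0.65,0,0,0.6],[-1.5,-1.3,0,0,0.6],[-2.25,-1.95,0,0,0.6],[-3,-2.6,0,0,0.6],[-3.02,-2.6,0,0,0.6]]';python3 -m creep '[[0,0,0,0,0.6],[0,0,0,0,0.6],[0,0,0,0,0.6]]'
python3 - <<'E'
from h import *
s=status.observe();print(s["position"]);cv2.imwrite("pics/w11.png",rings(s["position"][2]+.0165))
to([.5643,.0837,.004])
E
```

```text
clock: 24.5
position: [0.5619, 0.0775, 0.1186]
tool_rot: [-3.138, 0.001, 2.089]
force: [0.2, 0.5, -0.6]
grip_width: 0.067
finger_force: 45.2
clock: 24.88
position: [0.563, 0.0839, 0.1193]
tool_rot: [-3.141, -0.0, 2.096]
force: [-0.2, -0.3, -2.0]
grip_width: 0.0669
finger_force: 45.2
[0.56304797 0.08385034 0.11925306]
ring xy [0.5631 0.0831] dia mm 66.7 rms px 0.83 px [311. 332.]
-> [0.564 0.084 0.004] units [-0.01   0.018  1.922] twist 0 rows>= 2.0
```

View pics/w11.png

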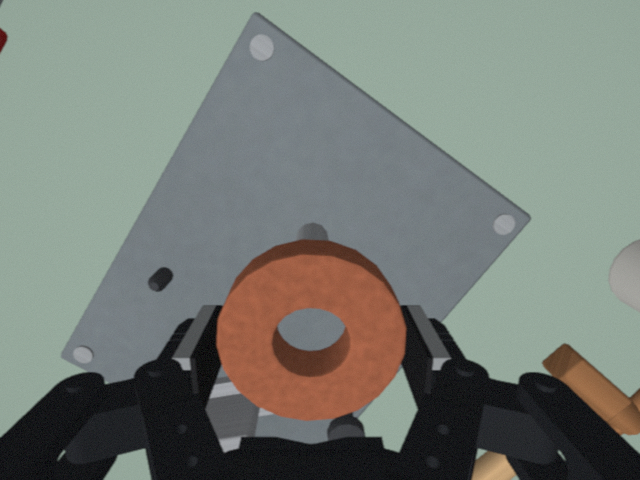

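The ring sits centred in the jaws. It covers the spindle except for its foot end at (312,232).

Run:
```python
from h import *
for p,r,px in(([.5640,.08375,.0142],[-3.141,0,1.712],(312,414)),([.5628,.0832,.1284],[-3.138,.001,1.712],(314,265)),([.564,.0837,.1283],[-3.141,0,1.712],(311,264)),([.5419,.0718,.2618],[-3.1409,.0006,1.7104],(337,200))):
    print(atz(cam("wrist",dict(position=np.array(p),tool_rot=r)),px,.082))
```

```text
[0.56435228 0.0819489  0.082     ]
[0.56430258 0.08153023 0.082     ]
[0.56390977 0.08248322 0.082     ]
[0.56285184 0.08182979 0.082     ]
```

```bash
python3 -m creep '[[-0.025,0,0.3,0,0.6],[-0.025,0,0.6,0,0.6],[-0.025,0,0.8,0,0.6],[-0.025,0,0.95,0,0.6],[-0.025,0,1.1,0,0.6]]';python3 -m creep '[[0,0,0.15,0,0.6],[0,0,0.3,0,0.6],[0,0,0.45,0,0.6],[0,0,0.6,0,0.6],[0,0,0.6,0,0.6]]'
```

```text
clock: 25.55
position: [0.564, 0.0815, 0.053]
tool_rot: [3.142, 0.0, 2.095]
force: [0.1, -0.0, -1.0]
grip_width: 0.067
finger_force: 45.3
clock: 26.18
position: [0.5636, 0.0814, 0.0169]
tool_rot: [-3.141, -0.0, 2.095]
force: [0.1, 0.1, -0.7]
grip_width: 0.0669
finger_force: 45.2
```

```bash
python3 -m creep '[[0,0,0.1,0,0.6],[0,0,0.2,0,0.6],[0,0,0.22,0,0.6],[0,0,0.22,0,0.6]]';python3 -m creep '[[0,0,0,0,0.95],[0,0,0,0,0.95],[0,0,0,0,1],[0,0,-0.7,0,1],[0,0,-1.6,0,1]]'; python3 -m creep '[[0,0,-0.8,0,1],[0,0,-1.4,0,1],[0,0,-1.4,0,1]]'
python3 - <<'E'
from h import *
s=status.observe();print(s["position"]);I=rings(.02);cv2.imwrite("pics/w12.png",I)
print("top");rings(.02,"top");rings(0,"scene");to([.5127,.329,.12]);to([.5127,.329,.12],1.9)
E
```

```text
clock: 26.68
position: [0.5639, 0.0815, 0.0044]
tool_rot: [-3.142, -0.0, 2.095]
force: [1.6, -0.1, 0.4]
grip_width: 0.067
finger_force: 45.2
clock: 27.3
position: [0.5632, 0.0814, 0.1008]
tool_rot: [-3.14, -0.001, 2.095]
force: [0.6, 0.1, 1.0]
grip_width: 0.0854
finger_force: 0.0
clock: 27.68
position: [0.5652, 0.0817, 0.1871]
tool_rot: [3.137, 0.001, 2.095]
force: [0.5, 0.7, -1.2]
grip_width: 0.0856
finger_force: 0.0
[0.56523782 0.08173894 0.18712069]
ring xy [0.5637 0.0807] dia mm 65.7 rms px 0.38 px [308. 212.]
top
ring xy [ 0.6583 -0.2373] dia mm 49.4 rms px 0.26 px [412. 209.]
ring xy [0.5558 0.417 ] dia mm 44.0 rms px 0.17 px [124. 258.]
ring xy [0.511  0.3255] dia mm 54.0 rms px 0.2 px [165. 277.]
ring xy [0.4579 0.4217] dia mm 75.9 rms px 0.21 px [121. 302.]
ring xy [ 0.6608 -0.2456] dia mm 48.5 rms px 0.26 px [252. 206.]
ring xy [0.5567 0.0707] dia mm 64.5 rms px 0.23 px [352. 280.]
ring xy [0.7738 0.1174] dia mm 27.8 rms px 0.25 px [278. 338.]
ring xy [0.5128 0.3298] dia mm 53.4 rms px 0.33 px [436. 360.]
ring xy [0.4542 0.4247] dia mm 72.5 rms px 0.74 px [488. 385.]
ring xy [0.559 0.423] dia mm 43.7 rms px 0.29 px [447. 410.]
-> [0.513 0.329 0.12 ] units [3.996 1.333 1.06 ] twist 0 rows>= 5.0
-> [0.513 0.329 0.12 ] units [3.996 1.333 1.06 ] twist 1.395 rows>= 5.0
```

```bash
python3 -m creep '[[0.8,0.25,0,0,1],[1.6,0.5,0,0,1],[2.5,0.8,0.3,0,1],[3.3,1.1,0.6,0,1],[4,1.33,1.06,0,1]]'; python3 -m creep '[[0,0,0.8,0,1],[0,0,1.1,0,1],[0,0,1.1,0,1],[0,0,1.1,0,1]]'
python3 - <<'E'
from h import *
print(status.observe()["position"]);rings();to([.5127,.329,-.016])
E
```

```text
clock: 28.45
position: [0.5121, 0.3311, 0.1193]
tool_rot: [-3.141, -0.0, 2.096]
force: [0.6, -0.1, 0.1]
grip_width: 0.0856
finger_force: 0.0
clock: 28.95
position: [0.5139, 0.3291, 0.0561]
tool_rot: [3.14, -0.0, 2.094]
force: [0.2, 0.1, 1.0]
grip_width: 0.0857
finger_force: 0.0
[0.51392212 0.32909481 0.05612981]
ring xy [0.559  0.4225] dia mm 45.9 rms px 0.55 px [484. 152.]
ring xy [0.5131 0.3281] dia mm 55.1 rms px 1.42 px [309. 263.]
-> [ 0.513  0.329 -0.016] units [ 0.006 -0.023  1.206] twist 0 rows>= 2.0
```

```bash
python3 -m creep '[[0,-0.01,0.6,0,1],[0,-0.01,1.05,0,1],[0,-0.01,1.2,0,1],[0,-0.01,1.2,0,0.85],[0,-0.01,1.2,0,0.85]]' 40;python3 -m creep '[[0,0,0,0,0.5],[0,0,0,0,0.5],[0,0,0,0,0.5],[0,0,0,0,0.5]]'; python3 -m creep '[[0,0,-0.4,0,0.5],[0,0,-1.2,0,0.5],[0,0,-2,0,0.5],[0,0,-2.4,0,0.5],[0,0,-2.4,0,0.5]]'
python3 - <<'E'
from h import *
to([.564,.082,.13])
E
```

```text
clock: 29.62
position: [0.5132, 0.3294, -0.0159]
tool_rot: [3.14, -0.0, 2.095]
force: [0.2, 0.9, 0.5]
grip_width: 0.0725
finger_force: 0.0
clock: 30.12
position: [0.513, 0.3293, -0.0159]
tool_rot: [3.14, -0.0, 2.095]
force: [-2.1, -1.2, 12.3]
grip_width: 0.0557
finger_force: 40.6
clock: 30.75
position: [0.5133, 0.3296, 0.1291]
tool_rot: [3.138, -0.0, 2.095]
force: [0.7, 0.1, -1.0]
grip_width: 0.0555
finger_force: 43.7
-> [0.564 0.082 0.13 ] units [-3.995 -1.333 -0.021] twist 0 rows>= 5.0
```

```bash
python3 -m creep '[[-0.8,-0.27,0,0,0.5],[-1.6,-0.54,0,0,0.5],[-2.4,-0.8,0,0,0.5],[-3.2,-1.07,0,0,0.5],[-3.99,-1.33,0,0,0.5]]';python3 -m creep '[[0,0,0,0,0.5],[0,0,0,0,0.5],[0,0,0,0,0.5]]'
python3 - <<'E'
from h import *
s=status.observe();print(s["position"]);rings(s["position"][2]+.016)
to([.564,.082,.065]);to([.564,.082,.022])
E
```

```text
clock: 31.38
position: [0.5629, 0.08, 0.1261]
tool_rot: [-3.141, -0.0, 2.095]
force: [-0.3, -0.2, 0.0]
grip_width: 0.0555
finger_force: 43.7
clock: 31.75
position: [0.5627, 0.0831, 0.1265]
tool_rot: [-3.141, -0.001, 2.097]
force: [-0.3, -0.2, -0.7]
grip_width: 0.0554
finger_force: 43.7
[0.56273038 0.08311652 0.12647175]
-> [0.564 0.082 0.065] units [-0.025  0.009  1.026] twist 0 rows>= 1.0
-> [0.564 0.082 0.022] units [-0.025  0.009  1.742] twist 0 rows>= 2.0
```

```bash
python3 -m creep '[[-0.02,0.01,0.3,0,0.5],[-0.02,0.01,0.6,0,0.5],[-0.02,0.01,0.8,0,0.5],[-0.02,0.01,0.95,0,0.5],[-0.02,0.01,1.1,0,0.5]]';python3 -m creep '[[0,0,0.15,0,0.5],[0,0,0.3,0,0.5],[0,0,0.45,0,0.5],[0,0,0.58,0,0.5],[0,0,0.58,0,0.5]]'
```

```text
clock: 32.42
position: [0.5643, 0.081, 0.0602]
tool_rot: [3.142, 0.0, 2.095]
force: [-0.2, 0.1, -0.3]
grip_width: 0.0559
finger_force: 43.7
clock: 33.05
position: [0.5639, 0.081, 0.0254]
tool_rot: [-3.141, -0.0, 2.095]
force: [0.9, 0.2, 0.4]
grip_width: 0.0557
finger_force: 43.7
```

```bash
python3 -m creep '[[0,0,0.05,0,0.5],[0,0,0.05,0,0.5]]';python3 -m creep '[[0,0,0,0,0.9],[0,0,0,0,0.9],[0,0,0,0,0.9],[0,0,-0.7,0,0.9],[0,0,-1.6,0,1]]'; python3 -m creep '[[0,0,-0.8,0,1],[0,0,-1.2,0,1],[0,0,-1.2,0,1]]'
python3 - <<'E'
from h import *
s=status.observe();print(s["position"]);I=rings(.038);cv2.imwrite("pics/w13.png",I)
print("top");rings(0,"top");print("scene");rings(0,"scene");to([.5587,.4222,.12])
E
```

```text
clock: 33.3
position: [0.5643, 0.081, 0.023]
tool_rot: [3.142, 0.0, 2.095]
force: [-0.5, -0.1, -0.3]
grip_width: 0.0556
finger_force: 43.7
clock: 33.92
position: [0.5635, 0.0809, 0.1194]
tool_rot: [-3.139, -0.001, 2.095]
force: [0.7, -1.2, 0.6]
grip_width: 0.0852
finger_force: 0.0
clock: 34.3
position: [0.5651, 0.0811, 0.1929]
tool_rot: [3.138, 0.001, 2.095]
force: [-0.1, 0.4, 1.0]
grip_width: 0.0855
finger_force: 0.0
[0.56511243 0.0811267  0.19286524]
ring xy [0.5618 0.084 ] dia mm 62.4 rms px 0.51 px [309. 211.]
top
ring xy [ 0.6618 -0.2418] dia mm 50.4 rms px 0.24 px [412. 209.]
ring xy [0.5574 0.4241] dia mm 44.8 rms px 0.19 px [124. 258.]
ring xy [0.4578 0.4289] dia mm 77.4 rms px 0.21 px [121. 302.]
scene
ring xy [ 0.7207 -0.7047] dia mm 92.1 rms px 1.74 px [168. 113.]
ring xy [ 0.6607 -0.2461] dia mm 47.8 rms px 0.34 px [252. 206.]
ring xy [0.555  0.0683] dia mm 67.4 rms px 0.59 px [352. 279.]
ring xy [0.7739 0.1174] dia mm 27.8 rms px 0.22 px [278. 338.]
ring xy [0.4543 0.4247] dia mm 72.4 rms px 0.78 px [488. 385.]
ring xy [0.5589 0.4231] dia mm 44.0 rms px 0.26 px [447. 410.]
-> [0.559 0.422 0.12 ] units [4.967 2.774 1.168] twist 0 rows>= 6.0
```

```bash
python3 -m creep '[[0.8,0.45,0,0,1],[1.7,0.95,0,0,0.8],[2.5,1.4,0.2,0,0.8],[3.4,1.9,0.5,0,0.8],[4.2,2.35,0.8,0,0.8]]'; python3 -m creep '[[0.77,0.42,0.4,0,0.8],[0.77,0.42,1.0,0,0.8],[0.77,0.42,1.45,0,0.8],[0.77,0.42,1.45,0,0.8],[0.77,0.42,1.45,0,0.8]]'
python3 - <<'E'
from h import *
print(status.observe()["position"]);rings();to([.5587,.4222,-.016])
E
```

```text
clock: 35.08
position: [0.5596, 0.3715, 0.1412]
tool_rot: [-3.14, 0.0, 2.095]
force: [1.6, -0.2, 0.0]
grip_width: 0.0686
finger_force: 0.0
clock: 35.7
position: [0.5593, 0.4224, 0.0566]
tool_rot: [3.141, -0.0, 2.095]
force: [-0.3, 0.8, 0.2]
grip_width: 0.0685
finger_force: 0.0
[0.55925477 0.42242783 0.05656463]
ring xy [0.4558 0.423 ] dia mm 78.6 rms px 2.09 px [132. 158.]
ring xy [0.5592 0.4213] dia mm 45.0 rms px 1.51 px [311. 264.]
-> [ 0.559  0.422 -0.016] units [ 0.    -0.016  1.218] twist 0 rows>= 2.0
```

```bash
python3 -m creep '[[0,0,0.6,0,0.8],[0,0,1.05,0,0.8],[0,0,1.2,0,0.8],[0,0,1.2,0,0.8],[0,0,1.2,0,0.7]]' 40;python3 -m creep '[[0,0,0,0,0.4],[0,0,0,0,0.4],[0,0,0,0,0.4],[0,0,0,0,0.4]]'; python3 -m creep '[[0,0,-0.4,0,0.4],[0,0,-1.2,0,0.4],[0,0,-2,0,0.4],[0,0,-2.5,0,0.4],[0,0,-2.5,0,0.4]]'
python3 - <<'E'
from h import *
s=status.observe();rings(s["position"][2]+.016);to([.564,.082,.14])
E
```

```text
clock: 36.38
position: [0.5597, 0.4228, -0.0145]
tool_rot: [3.14, -0.0, 2.095]
force: [0.4, -0.1, 0.5]
grip_width: 0.0595
finger_force: 0.0
clock: 36.88
position: [0.5596, 0.4228, -0.0145]
tool_rot: [3.14, -0.0, 2.095]
force: [-1.6, -2.3, 10.5]
grip_width: 0.0461
finger_force: 40.3
clock: 37.5
position: [0.5602, 0.4233, 0.1385]
tool_rot: [3.136, -0.001, 2.095]
force: [-0.8, 0.7, -0.5]
grip_width: 0.046
finger_force: 41.7
ring xy [0.4921 0.4595] dia mm 33.9 rms px 2.26 px [182. 148.]
-> [0.564 0.082 0.14 ] units [-4.955 -2.776 -0.07 ] twist 0 rows>= 6.0
```

```bash
python3 -m creep '[[-0.8,-0.45,0,0,0.4],[-1.65,-0.92,0,0,0.4],[-2.5,-1.4,0,0,0.4],[-3.3,-1.85,0,0,0.4],[-4.15,-2.32,0,0,0.4]]';python3 -m creep '[[-0.8,-0.45,0,0,0.4],[-0.8,-0.45,0,0,0.4],[-0.8,-0.45,0,0,0.4],[-0.8,-0.45,0,0,0.4]]'
python3 - <<'E'
from h import *
s=status.observe();print(s["position"]);cv2.imwrite("pics/w14.png",rings(s["position"][2]+.016))
to([.564,.082,.07]);to([.564,.082,.042])
E
```

```text
clock: 38.17
position: [0.5624, 0.1353, 0.1338]
tool_rot: [-3.141, -0.0, 2.095]
force: [0.9, -0.4, -0.5]
grip_width: 0.0458
finger_force: 41.7
clock: 38.67
position: [0.5634, 0.0834, 0.1338]
tool_rot: [-3.141, -0.0, 2.097]
force: [0.6, 1.2, 0.2]
grip_width: 0.0458
finger_force: 41.7
[0.563446   0.0833906  0.13382643]
-> [0.564 0.082 0.07 ] units [-0.025 -0.003  1.063] twist 0 rows>= 2.0
-> [0.564 0.082 0.042] units [-0.025 -0.003  1.53 ] twist 0 rows>= 2.0
```

```bash
python3 -m creep '[[-0.02,0,0.4,0,0.4],[-0.02,0,0.75,0,0.4],[-0.02,0,0.9,0,0.4],[-0.02,0,1.05,0,0.4],[-0.02,0,1.2,0,0.4]]';python3 -m creep '[[0,0,0.12,0,0.4],[0,0,0.24,0,0.4],[0,0,0.31,0,0.4],[0,0,0.31,0,0.4]]'
```

```text
clock: 39.35
position: [0.5645, 0.0812, 0.0619]
tool_rot: [3.141, 0.0, 2.095]
force: [0.6, 1.0, -0.2]
grip_width: 0.0464
finger_force: 41.7
clock: 39.85
position: [0.5642, 0.081, 0.0432]
tool_rot: [-3.141, -0.0, 2.095]
force: [0.5, -1.5, 0.7]
grip_width: 0.0457
finger_force: 41.7
```

```bash
python3 -m creep '[[0,0,0.02,0,0.4],[0,0,0.02,0,0.75],[0,0,0.02,0,0.75],[0,0,0.02,0,0.75],[0,0,-0.8,0,0.85]]'; python3 -m creep '[[0,0,-0.8,0,1],[0,0,-1.6,0,1],[0,0,-1.8,0,1]]'
python3 - <<'E'
from h import *
to([.575,.02,.25],1.65)
E
```

```text
clock: 40.48
position: [0.5624, 0.0808, 0.0894]
tool_rot: [-3.136, -0.002, 2.095]
force: [0.2, 0.7, 0.3]
grip_width: 0.0727
finger_force: 0.0
clock: 40.85
position: [0.5654, 0.0812, 0.2024]
tool_rot: [3.137, 0.001, 2.095]
force: [0.0, 0.7, -0.4]
grip_width: 0.0855
finger_force: 0.0
-> [0.575 0.02  0.25 ] units [-0.964 -0.369 -0.793] twist 3.184 rows>= 3.0
```

```bash
python3 -m creep '[[-0.3,-0.1,-0.3,1.1,1],[-0.6,-0.2,-0.6,2.2,1],[-0.96,-0.37,-0.8,3.2,1],[-0.96,-0.37,-0.8,3.2,1],[-0.96,-0.37,-0.8,3.2,1]]'; python3 -m creep '[[0,0,0,0,1],[0,0,0,0,1]]'
python3 - <<'E'
from h import *
s=status.observe();print(s["position"].tolist(),s["tool_rot"]);I=grab_frame("wrist");cv2.imwrite("pics/w15.png",I[:, :])
cv2.imwrite("pics/w15c.png",cv2.resize(I[80:440,170:490],None,fx=1.65,fy=1.65))
E
```

```text
clock: 41.48
position: [0.5735, 0.0206, 0.2467]
tool_rot: [-3.141, -0.0, 1.65]
force: [-0.4, 0.3, 0.7]
grip_width: 0.0852
finger_force: 0.0
clock: 41.72
position: [0.5737, 0.0205, 0.247]
tool_rot: [-3.141, -0.0, 1.649]
force: [-0.3, 0.3, -0.3]
grip_width: 0.0859
finger_force: 0.0
[0.5737065102843087, 0.020477364592591665, 0.24703458952012097] [-3.14102517e+00 -1.02837924e-04  1.64909188e+00]
```

View pics/w15.png

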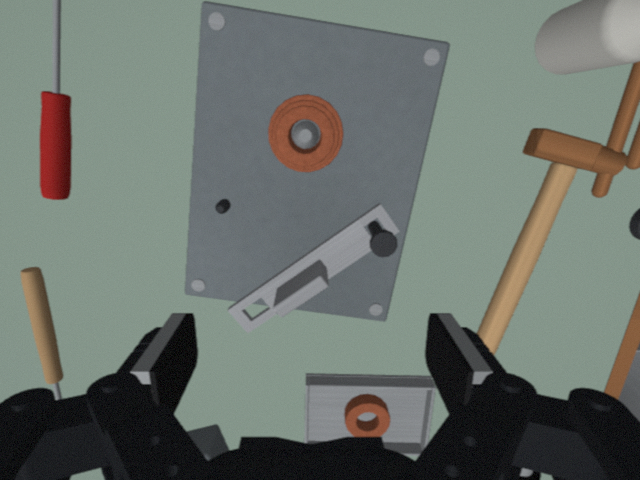

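The three rings are nested on the spindle at (306,132), widest at the bottom, and the worn ring is in the tray at (367,415). The bolt head is at (383,242), the stay slot at (256,309), the stud at (223,206), and the lug top runs from about (275,312) to (326,281).

Run:
```python
from h import *
s=status.observe();C=cam("wrist",s)
I=cv2.imread("pics/w15.png")
b=atz(C,(383,243),.0805);sl=atz(C,(256,309),.028);sd=atz(C,(223,206),.04)
an=lambda d:np.degrees(np.arctan2(d[1],d[0]))
print("bolt",b,"slot",sl,"stud",sd,"stay yaw",an(sl-b),"target",an(sd-b),np.linalg.norm((sl-b)[:2]),np.linalg.norm((sd-b)[:2]))
for p in((383,206),(399,232),(229,309),(248,330)):print(atz(C,p,.028).round(4))
y=an(sl-b);d=np.array([np.cos(np.radians(y)),np.sin(np.radians(y)),0])
L=[sl-d*.088,sl-d*.032]
for q in L+[sl-d*.06]: print("lug pred px",proj(C,[q[0],q[1],.073]),q)
for p in((273,318),(328,287),(275,306),(326,279)):print("lug",atz(C,p,.073).round(4))
Ct,Cs=cam("top"),cam("scene");print(atz(Ct,(307,285),.04),atz(Cs,(363,242),.04),atz(Ct,(311,216),.081),atz(Cs,(305,256),.081))
cv2.imwrite("pics/w15z.png",cv2.resize(I[190:350,200:420],None,fx=3.6,fy=3.6,interpolation=cv2.INTER_CUBIC))
```

```text
bolt [ 0.63790177 -0.00241903  0.0805    ] slot [ 0.5251658  -0.10157129  0.028     ] stud [0.49176177 0.00982271 0.04      ] stay yaw -138.6680933360587 target 175.2116711586219 0.15013517039531446 0.1466518304410169
[0.6442 0.019  0.028 ]
[ 0.6635 -0.0059  0.028 ]
[ 0.4967 -0.1038  0.028 ]
[ 0.5175 -0.1273  0.028 ]
lug pred px [324.53594372 279.59574411] [ 0.59124469 -0.04345434  0.028     ]
lug pred px [276.16500954 312.87779693] [ 0.54919449 -0.08043785  0.028     ]
lug pred px [300.01274075 296.4691527 ] [ 0.57021959 -0.06194609  0.028     ]
lug [ 0.5465 -0.086   0.073 ]
lug [ 0.595  -0.0505  0.073 ]
lug [ 0.5478 -0.0734  0.073 ]
lug [ 0.5925 -0.0428  0.073 ]
[0.48774344 0.00778798 0.04      ] [0.49180125 0.01358613 0.04      ] [ 0.63680755 -0.00327163  0.081     ] [0.64247986 0.00478406 0.081     ]
```

View pics/w15z.png

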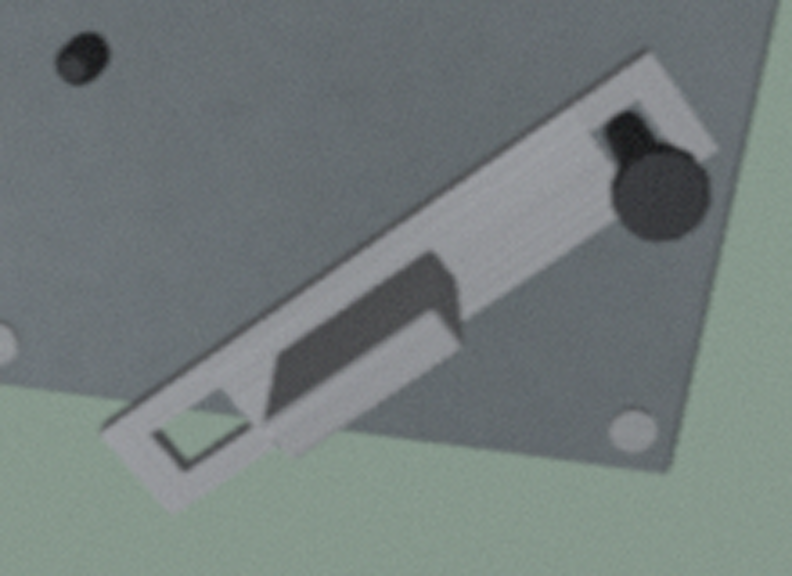

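The lug top is centred at zoom (365,384), which is pixel (301,297) and agrees with the prediction of (300,296). The stay yaw is about -139.5°. The swing is about 44.5° clockwise.

Run:
```python
from h import *
to([.5623,-.0675,.11],np.radians(40.5))
```

```text
-> [ 0.562 -0.068  0.11 ] units [-1.446 -0.304  2.286] twist 6.747 rows>= 6.0
```

```bash
python3 -m creep '[[-0.3,-0.1,0.3,1.3,0.5],[-0.6,-0.15,0.7,2.6,0.5],[-0.9,-0.2,1.2,3.9,0.5],[-1.2,-0.3,1.5,5.2,0.5],[-1.45,-0.3,1.7,6.5,0.5]]' 60; python3 -m creep '[[0,0,0.3,0.25,0.5],[0,0,0.5,0.25,0.5],[0,0,0.5,0.25,0.5],[0,0,0.5,0.25,0.5]]'
python3 - <<'E'
from h import *
s=status.observe();C=cam("wrist",s);print(s["position"],np.degrees(s["tool_rot"]),s["qpos"][6]);I=grab_frame("wrist");cv2.imwrite("pics/w16.png",I)
to([.5623,-.0675,.04],np.radians(40.5))
for r in silhouettes("wrist","stay")[:1]:
    m=r["mask"];v,u=np.nonzero(m);print(r["p"],u.min(),u.max(),v.min(),v.max())
# lug prediction
d=np.array([np.cos(np.radians(-139.5)),np.sin(np.radians(-139.5)),0]);n=np.array([-d[1],d[0],0])
b=np.array([.638,-.0015,.073])
print([proj(C,b+d*a+n*k).round(0) for a in(.062,.118) for k in(-.007,.007)])
g=cv2.cvtColor(I,cv2.COLOR_BGR2GRAY)
for v in(230,250,270,290): print(v,[(u,int(g[v,u])) for u in range(260,360,4)])
E
```

```text
clock: 42.4
position: [0.5621, -0.0687, 0.1445]
tool_rot: [-3.141, 0.001, 0.735]
force: [0.8, 1.0, 0.0]
grip_width: 0.0429
finger_force: 0.0
clock: 42.9
position: [0.5629, -0.0678, 0.1158]
tool_rot: [3.141, -0.001, 0.707]
force: [0.2, -0.1, -0.3]
grip_width: 0.0429
finger_force: 0.0
[ 0.56288401 -0.06776341  0.1157664 ] [ 1.79991802e+02 -2.94402782e-02  4.05213539e+01] -0.660950524222967
-> [ 0.562 -0.068  0.04 ] units [-0.005 -0.013  1.265] twist -0.001 rows>= 2.0
0.66 0 463 0 350
[array([293., 196.]), array([320., 196.]), array([294., 295.]), array([319., 295.])]
230 [(260, 120), (264, 114), (268, 111), (272, 113), (276, 118), (280, 116), (284, 144), (288, 160), (292, 165), (296, 143), (300, 163), (304, 164), (308, 159), (312, 165), (316, 164), (320, 157), (324, 158), (328, 164), (332, 164), (336, 154), (340, 113), (344, 112), (348, 115), (352, 114), (356, 113)]
250 [(260, 119), (264, 116), (268, 116), (272, 116), (276, 115), (280, 117), (284, 138), (288, 158), (292, 166), (296, 161), (300, 161), (304, 166), (308, 161), (312, 162), (316, 164), (320, 159), (324, 158), (328, 163), (332, 169), (336, 146), (340, 115), (344, 113), (348, 113), (352, 114), (356, 112)]
270 [(260, 118), (264, 117), (268, 119), (272, 120), (276, 117), (280, 116), (284, 127), (288, 162), (292, 169), (296, 162), (300, 157), (304, 165), (308, 163), (312, 163), (316, 166), (320, 158), (324, 162), (328, 167), (332, 171), (336, 143), (340, 113), (344, 114), (348, 154), (352, 157), (356, 159)]
290 [(260, 119), (264, 122), (268, 120), (272, 121), (276, 121), (280, 116), (284, 120), (288, 167), (292, 173), (296, 168), (300, 154), (304, 168), (308, 161), (312, 165), (316, 169), (320, 156), (324, 165), (328, 172), (332, 173), (336, 163), (340, 159), (344, 157), (348, 157), (352, 161), (356, 159)]
```

The bar is centred at u≈310, on the tool axis and aligned with it. I'll descend and grip.

```bash
python3 -m creep '[[0,0,0.6,0,0.5],[0,0,1.2,0,0.5],[0,0,1.31,0,0.5],[0,0,1.31,0,0.5],[0,0,1.31,0,0]]' 60; python3 -m creep '[[0,0,0,0,0],[0,0,0,0,0],[0,0,0,0,0],[0,0,0,0,0]]'
python3 - <<'E'
from h import *
s=status.observe();print(np.degrees(s["tool_rot"]),s["position"].tolist())
E
```

```text
clock: 43.62
position: [0.5634, -0.0682, 0.0382]
tool_rot: [3.14, -0.001, 0.706]
force: [0.2, -0.4, -0.2]
grip_width: 0.0256
finger_force: 0.0
clock: 44.12
position: [0.5633, -0.0681, 0.038]
tool_rot: [3.141, -0.001, 0.706]
force: [-3.1, 1.4, 9.4]
grip_width: 0.0127
finger_force: 61.5
[ 1.79944512e+02 -7.52157413e-02  4.04224960e+01] [0.5632780698708325, -0.0680819382229728, 0.03795943600182471]
```

```bash
python3 -m creep '[[0,0,-0.1,0,0],[0,0,-0.3,0,0],[0,0,-0.5,0,0],[0,0,-0.5,0,0]]' 80
python3 - <<'E'
from h import *
s=status.observe();p=s["position"];print(s["force"],s["moment"]);b=np.array([.638,-.0015,0]);r=p-b;r[2]=0
for k,a in enumerate(np.linspace(0,45.2,11)[1:]):
    q=b+R.from_euler('z',-a,degrees=True).apply(r);q[2]=p[2];print(np.round(totool(q-p,s),3),round(a/8,2))
E
```

```text
clock: 44.62
position: [0.5633, -0.0681, 0.068]
tool_rot: [3.14, -0.001, 0.706]
force: [0.8, 0.6, -3.5]
grip_width: 0.0122
finger_force: 78.3
[ 0.83193771  0.58280195 -3.52926738] [-0.07923968 -0.0286568  -0.02906413]
[ 0.002 -0.132 -0.   ] 0.57
[ 0.015 -0.262 -0.   ] 1.13
[ 0.038 -0.392 -0.   ] 1.7
[ 0.071 -0.519 -0.001] 2.26
[ 0.114 -0.644 -0.001] 2.82
[ 0.166 -0.764 -0.001] 3.39
[ 0.228 -0.88  -0.001] 3.96
[ 0.299 -0.991 -0.001] 4.52
[ 3.780e-01 -1.096e+00 -1.000e-03] 5.09
[ 4.660e-01 -1.194e+00 -1.000e-03] 5.65
```

```bash
python3 -m creep '[[0,-0.13,0,0.57,0],[0.015,-0.26,0,1.13,0],[0.04,-0.39,0,1.7,0],[0.07,-0.52,0,2.26,0],[0.115,-0.645,0,2.82,0]]'; python3 -m creep '[[0,-0.13,0,0.57,0],[0.015,-0.26,0,1.13,0],[0.04,-0.39,0,1.7,0],[0.07,-0.52,0,2.26,0],[0.115,-0.645,0,2.82,0]]'; python3 -m creep '[[0,0,0,0,0],[0,0,0,0,0],[0,0,0,0,0]]'
python3 - <<'E'
from h import *
s=status.observe();print(s["moment"],np.degrees(s["tool_rot"]),s["qpos"].round(2))
C=cam("wrist",s);I=grab_frame("wrist");cv2.imwrite("pics/w17.png",I)
b=np.array([.638,-.0015]);p=s["position"]
for a in(175.2,176.25): print("stud px",[proj(C,[b[0]+.15*np.cos(np.radians(a)),b[1]+.15*np.sin(np.radians(a)),z]).round(0) for z in(.02,.04)])
r=silhouettes("wrist","stay")
for q in r[:1]:
    v,u=np.nonzero(q["mask"]);print(q["p"],np.array(q["extent"])*[640,480,640,480])
E
```

```text
clock: 45.25
position: [0.5425, -0.0339, 0.0666]
tool_rot: [-3.141, 0.0, 0.309]
force: [-0.3, 1.0, -3.4]
grip_width: 0.0123
finger_force: 78.3
clock: 45.88
position: [0.5373, 0.0051, 0.0666]
tool_rot: [3.142, 0.0, -0.084]
force: [0.9, -0.1, -3.2]
grip_width: 0.0121
finger_force: 78.3
clock: 46.25
position: [0.5375, 0.0043, 0.0668]
tool_rot: [3.142, -0.0, -0.081]
force: [0.4, 0.3, -2.1]
grip_width: 0.0122
finger_force: 78.2
[-0.00465977  0.0915625   0.01430314] [ 1.79995480e+02 -3.61302114e-03 -4.66895385e+00] [-0.44  0.65  0.45  1.97 -0.47  0.62 -1.34]
stud px [array([305., 342.]), array([305., 363.])]
stud px [array([310., 342.]), array([310., 363.])]
0.62 [261.824   2.112 355.008 426.72 ]
```

Run:
```python
from h import *
g=cv2.cvtColor(cv2.imread("pics/w17.png"),cv2.COLOR_BGR2GRAY)
for v in range(300,450,6): print(v," ".join(f"{int(x):3d}" for x in g[v,262:360:3]))
```

```text
300 125 129 125 125 162 141  91  84  83  88 118 158 171 168 167 169 169 171 174 174 174 173 178 126  88  85  87  92 160 126 126 128 128
306 127 126 130 128 159 107  88  86  85  79 110 157 168 171 172 165 171 172 173 176 174 176 174 116  86  89  87  89 126 129 126 128 130
312  55  24  20  23  32  90  91  88  88  68 111 155 171 170 167 169 168 170 174 174 172 177 175 113  81  86  87  89  82  22  22  23  19
318  13  31  22  25  59  88  88  86  89  48  47 156 170 170 166 169 170 172 172 174 174 173 159  18  74  87  88  87  90  38  16  21  21
324  31  22  26  24  86  88  88  89  86  28  41 152 168 172 171 167 169 170 170 172 174 175 153  15  56  88  86  83  85  71  28  27  30
330  24  23  22  41  87  93  86  86  87  16  37 153 170 174 170 169 169 172 171 176 171 173 150  16  31  86  86  89  87  86  28  29  27
336  22  21  27  74  84  86  84  86  75  17  31 149 172 170 172 169 171 169 170 175 174 176 140  17  22  88  89  84  87  87  46  30  20
342  29  22  29  90  87  88  88  86  57  17  33 150 169 171 169 167 169 171 175 173 172 175 142  20  14  78  89  84  88  89  75  26  25
348  20  31 
[... 1599 characters left out ...]
  21  24  22  26  23
420  27  23  19  24  22  27  25  45 169 176 172 172 172 172 170 171 171 172 169 171 171 170 171 172 172 140  19  27  21  20  23  17  25
426  26  21  24  17  28  28  23  53 168 172 171 169 169 168 171 171 171 172 172 171 170 169 171 173 171 149  20  17  21  25  25  24  29
432  24  23  25  28  27  30  30  71 171 165 168 169 169 170 170 168 170 169 170 167 172 170 169 170 172 166  23  25  33  25  20  18  20
438  22  17  28  25  29  13  26  64 142 162 172 171 169 170 171 169 169 166 170 168 168 169 173 167 160 136  29  19  23  18  17  24  25
444  26  19  22  25  30  17  22  25  24  19  20  22  21  20  24  44  64  58  37  18  31  26  25  18  15  24  24  21  22  25  22  12  28
```

The lug hides the slot from this camera, so I'll lower the stay gently and feel for the stud.

```bash
python3 -m creep '[[0,0,0.07,0,0],[0,0,0.14,0,0],[0,0,0.19,0,0],[0,0,0.19,0,0]]' 60; python3 -m creep '[[0,0,0.03,0,0],[0,0,0.06,0,0],[0,0,0.06,0,0]]'
python3 - <<'E'
from h import *
s=status.observe();print(s["moment"])
E
```

```text
clock: 46.85
position: [0.5373, 0.0047, 0.0551]
tool_rot: [3.141, 0.0, -0.082]
force: [-0.6, 0.6, -3.4]
grip_width: 0.0123
finger_force: 78.2
clock: 47.22
position: [0.5375, 0.0048, 0.0517]
tool_rot: [3.142, 0.0, -0.082]
force: [0.9, -0.5, -3.6]
grip_width: 0.0128
finger_force: 78.2
[-0.00530474  0.06170654 -0.01200235]
```

No contact, and the underside is already below the stud top, so the slot is over the stud. I'll carry on down.

```bash
python3 -m creep '[[0,0,0.06,0,0],[0,0,0.12,0,0],[0,0,0.18,0,0],[0,0,0.21,0,0],[0,0,0.21,0,0]]'; python3 -m creep '[[0,0,0.02,0,0],[0,0,0.02,0,0]]'
python3 - <<'E'
from h import *
s=status.observe();print(s["moment"])
E
```

```text
clock: 47.85
position: [0.5374, 0.0047, 0.0391]
tool_rot: [3.141, 0.0, -0.082]
force: [-0.2, 0.4, -3.1]
grip_width: 0.0121
finger_force: 78.2
clock: 48.1
position: [0.5376, 0.0049, 0.0381]
tool_rot: [-3.141, -0.0, -0.082]
force: [-1.3, 0.7, -1.8]
grip_width: 0.0126
finger_force: 78.6
[0.02452636 0.04442136 0.00562352]
```

```bash
python3 -m creep '[[0,0,0.02,0,0],[0,0,0.02,0,0]]'; python3 -m creep '[[0,0,0,0,0.4],[0,0,0,0,0.4],[0,0,0,0,0.4],[0,0,-0.8,0,0.4],[0,0,-1.8,0,0.4]]'; python3 -m creep '[[-0.5,-0.8,-0.8,-1.3,0.4],[-0.5,-1.6,-1.4,-2.6,1],[-0.5,-2.4,-1.4,-3.9,1],[-0.5,-2.4,-1.4,-3.9,1],[-0.5,-2.4,-1.4,-3.9,1]]';  python3 - <<'E'
from h import *
s=status.observe();C=cam("wrist",s);print(s["position"]);I=grab_frame("wrist");cv2.imwrite("pics/w18.png",I)
for n in("wrist","top","scene"):
    Cn=cam(n,s); I=grab_frame(n)
    for q in silhouettes(n,"stay")[:2]:
        v,u=np.nonzero(q["mask"]);r=cv2.minAreaRect(np.c_[u,v].astype(np.int32));P=cv2.boxPoints(r);W=np.array([atz(Cn,p,.028)[:2] for p in P])
        e1,e2=W[1]-W[0],W[2]-W[1];e=e1 if np.linalg.norm(e1)>np.linalg.norm(e2) else e2
        print(n,q["p"],W.mean(0).round(3),"len",np.linalg.norm(e1).round(3),np.linalg.norm(e2).round(3),"yaw",np.degrees(np.arctan2(e[1],e[0])).round(1),np.array(q["extent"])*[640,480,640,480])
E
```

```text
clock: 48.35
position: [0.5376, 0.005, 0.038]
tool_rot: [-3.141, -0.0, -0.082]
force: [-8.9, 2.6, 28.4]
grip_width: 0.0123
finger_force: 82.6
clock: 48.98
position: [0.5368, 0.0045, 0.1454]
tool_rot: [3.141, 0.002, -0.082]
force: [0.8, -0.1, 0.5]
grip_width: 0.034
finger_force: 0.0
clock: 49.6
position: [0.5192, 0.1503, 0.2286]
tool_rot: [3.141, 0.001, 0.462]
force: [-0.3, -1.1, -0.2]
grip_width: 0.0851
finger_force: 0.0
[0.51921131 0.15034847 0.22857102]
wrist 0.64 [ 0.558 -0.004] len 0.194 0.052 yaw -4.7 [397.12  134.688 546.88  321.216]
top 0.83 [0.557 0.005] len 0.189 0.038 yaw -3.3 [299.776 212.688 321.6   295.488]
top 0.61 [0.562 0.081] len 0.066 0.056 yaw -26.9 [259.008 235.488 288.576 267.696]
scene 0.63 [ 0.558 -0.003] len 0.198 0.059 yaw 176.2 [296.32  239.616 374.08  274.416]
```

The stay lies flat over the stud: yaw is about -3.3°, it seated at the original height, and the contact force rose. Last is the dial.

Run:
```python
from h import *
to([.4437,-.3592,.23],np.radians(157))
```

```text
-> [ 0.444 -0.359  0.23 ] units [-4.912  7.041 -0.02 ] twist -16.319 rows>= 13.0
```

```bash
python3 -m creep '[[-0.5,0.7,0,-1.2,1],[-1,1.4,0,-2.4,1],[-1.5,2.1,0,-3.6,1],[-2,2.8,0,-4.8,1],[-2.5,3.5,0,-6,1]]'
python3 - <<'E'
from h import *
to([.4437,-.3592,.23],np.radians(157))
E
```

```text
clock: 50.58
position: [0.4785, -0.1054, 0.2289]
tool_rot: [3.141, -0.0, 1.304]
force: [0.4, 0.8, 0.1]
grip_width: 0.0854
finger_force: 0.0
-> [ 0.444 -0.359  0.23 ] units [-4.233  0.557 -0.018] twist -10.287 rows>= 8.0
```

```bash
python3 -m creep '[[-0.8,0.1,0,-1.3,1],[-1.6,0.2,0,-2.6,1],[-2.4,0.3,0,-3.9,1],[-3.3,0.4,0,-5.2,1],[-4.2,0.55,0,-6.5,1]]'; python3 -m creep '[[0,0,0,-1.3,1],[0,0,0,-2.6,1],[0,0,0,-3.8,1],[0,0,0,-3.8,1],[0,0,0,-3.8,1]]'
python3 - <<'E'
from h import *
dialang();s=status.observe();print(s["qpos"][6],np.degrees(s["tool_rot"][2]));to([.4437,-.3592,.064],np.radians(157));cv2.imwrite("pics/w19.png",grab_frame("wrist"))
E
```

```text
clock: 51.2
position: [0.4431, -0.3535, 0.2289]
tool_rot: [3.141, 0.0, 2.178]
force: [1.5, 0.2, -0.2]
grip_width: 0.0851
finger_force: 0.0
clock: 51.82
position: [0.4435, -0.352, 0.2288]
tool_rot: [-3.141, -0.0, 2.698]
force: [-0.8, -0.6, -0.7]
grip_width: 0.0851
finger_force: 0.0
line 205 [301.99512195 202.87804878] [ 0.4272 -0.3527] len 0.0276 ang 156.1
1.742145469609311 154.64912294238476
-> [ 0.444 -0.359  0.064] units [-0.054 -0.108  2.747] twist -0.294 rows>= 3.0
```

```bash
cat >> h.py <<'E'
def marker(pic=None):
    s=status.observe();C=cam("wrist",s);I=grab_frame("wrist").astype(int);c0=proj(C,[.4435,-.359,.055])
    B=((I[...,2]-I[...,0]>45)&(I[...,1]>100)).astype(np.uint8)
    n,l,st,ce=cv2.connectedComponentsWithStats(B);best=[i for i in range(1,n) if st[i,4]>20 and np.linalg.norm(ce[i]-c0)<130]
    w=((I.min(2)>150)&(np.ptp(I,axis=2)<45)).astype(np.uint8);yy,xx=np.mgrid[:480,:640];w[np.hypot(xx-c0[0],yy-c0[1])>150]=0
    n2,l2,st2,_=cv2.connectedComponentsWithStats(w);k=1+st2[1:,4].argmax();v,u=np.nonzero(l2==k)
    h=cv2.convexHull(np.c_[u,v].astype(np.int32))[:,0];H=np.array([atz(C,p,.0505)[:2] for p in h])
    f=least_squares(lambda p:np.hypot(*(H-p[:2]).T)-p[2],[.4435,-.359,.055],loss='soft_l1',f_scale=.001);c=f.x
    print("scale centre",c.round(4),"rms",np.sqrt(np.mean(f.fun**2)).round(5))
    for i in best:
        v,u=np.nonzero(l==i)
        for z in(.052,.056,.06):
            W=np.array([atz(C,p,z)[:2] for p in zip(u,v)])-c[:2];rr=np.hypot(*W.T);t=W[rr<rr.min()+.004].mean(0);d=W.mean(0)
            print("brass",st[i,4],z,"r",rr.min().round(4),rr.max().round(4),"ang all",np.degrees(np.arctan2(d[1],d[0])).round(2),"inner",np.degrees(np.arctan2(t[1],t[0])).round(2))
    return c
E
python3 - <<'E'
from h import *
marker()
E
```

```text
scale centre [ 0.4429 -0.3597  0.0578] rms 0.00011
brass 122 0.052 r 0.0499 0.0694 ang all -47.1 inner -46.97
brass 122 0.056 r 0.0484 0.0677 ang all -47.38 inner -47.31
brass 122 0.06 r 0.0469 0.0659 ang all -47.66 inner -47.65
```

```bash
python3 -m creep '[[-0.05,-0.1,0.8,-0.2,0.6],[-0.05,-0.1,1.6,-0.2,0.6],[-0.05,-0.1,2.2,-0.2,0.6],[-0.05,-0.1,2.2,-0.2,0.6],[-0.05,-0.1,2.2,-0.2,0.6]]' 40
python3 - <<'E'
from h import *
to([.4437,-.3592,.064],np.radians(156.2))
E
```

```text
clock: 52.6
position: [0.4444, -0.359, 0.0982]
tool_rot: [-3.141, 0.001, 2.73]
force: [0.2, 0.3, 0.9]
grip_width: 0.0508
finger_force: 0.0
-> [ 0.444 -0.359  0.064] units [ 0.01  -0.007  0.57 ] twist 0.027 rows>= 1.0
```

```bash
python3 -m creep '[[0,0,0.3,0,0.6],[0,0,0.55,0,0.6],[0,0,0.55,0,0.6],[0,0,0.55,0,0],[0,0,0.55,0,0]]' 40; python3 -m creep '[[0,0,0,0,0],[0,0,0,0,0],[0,0,0,0.5,0],[0,0,0,1.5,0],[0,0,0,2.5,0]]'; python3 -m creep '[[0,0,0,1,0],[0,0,0,2,0],[0,0,0,3,0],[0,0,0,4,0],[0,0,0,5,0]]'; python3 -m creep '[[0,0,0,1,0],[0,0,0,2,0],[0,0,0,3,0],[0,0,0,4,0],[0,0,0,5,0]]'
python3 - <<'E'
from h import *
s=status.observe();print(s["moment"],s["qpos"][6],np.degrees(s["tool_rot"]))
E
```

```text
clock: 53.22
position: [0.444, -0.3589, 0.0643]
tool_rot: [-3.141, 0.001, 2.731]
force: [-5.7, -12.4, 10.1]
grip_width: 0.0155
finger_force: 14.7
clock: 53.85
position: [0.4436, -0.3595, 0.0644]
tool_rot: [-3.141, 0.001, 2.376]
force: [-4.0, -3.8, 4.1]
grip_width: 0.0151
finger_force: 41.4
clock: 54.48
position: [0.4428, -0.36, 0.0644]
tool_rot: [-3.141, 0.002, 1.678]
force: [-9.3, -6.1, 6.9]
grip_width: 0.0148
finger_force: 41.6
clock: 55.1
position: [0.4419, -0.3598, 0.0644]
tool_rot: [-3.141, 0.002, 0.979]
force: [-14.7, -4.1, 11.2]
grip_width: 0.0151
finger_force: 42.3
[-0.779017    3.24680665  0.02497259] 0.49227879492286525 [-1.79945962e+02  1.03961587e-01  5.60966270e+01]
```

```bash
python3 -m creep '[[0,0,0,1,0],[0,0,0,2,0],[0,0,0,3,0],[0,0,0,4,0],[0,0,0,5,0]]'; python3 -m creep '[[0,0,0,1,0],[0,0,0,2,0],[0,0,0,3,0],[0,0,0,4,0],[0,0,0,5,0]]'; python3 -m creep '[[0,0,0,1,0],[0,0,0,2,0],[0,0,0,2.8,0],[0,0,0,2.8,0],[0,0,0,2.8,0]]'
python3 - <<'E'
from h import *
s=status.observe();print(s["moment"],s["qpos"][6],np.degrees(s["tool_rot"]))
E
```

```text
clock: 55.72
position: [0.4413, -0.3591, 0.0644]
tool_rot: [-3.141, 0.002, 0.281]
force: [-18.7, 1.6, 17.3]
grip_width: 0.0149
finger_force: 43.0
clock: 56.35
position: [0.4414, -0.3582, 0.0644]
tool_rot: [-3.141, 0.003, -0.417]
force: [-19.1, 8.0, 21.4]
grip_width: 0.0152
finger_force: 43.6
clock: 56.98
position: [0.4416, -0.3577, 0.0643]
tool_rot: [3.142, 0.004, -0.803]
force: [-17.3, 11.4, 24.3]
grip_width: 0.015
finger_force: 43.9
[ 2.41840792  3.89717561 -0.03208697] -0.9205670271115604 [179.99484496   0.21138465 -46.00138372]
```

```bash
python3 -m creep '[[0,0,0,0.13,0],[0,0,0,0.13,0]]'; python3 -m creep '[[0,0,0,0,0.6],[0,0,0,0,0.6],[0,0,0,0,0.6],[0,0,-1,0,0.6],[0,0,-2,0,1]]'; python3 -m creep '[[0,0,-0.6,0,1],[0,0,-0.6,0,1],[0,0,-0.6,0,1],[0,0,-0.6,0,1]]'
python3 - <<'E'
from h import *
dialang();marker();I=grab_frame("wrist");cv2.imwrite("pics/w20.png",I)
s=status.observe();C=cam("wrist",s)
c=np.array([.4429,-.3597])
for a in(-45,-47.3,-50):
  print(a,[proj(C,[c[0]+r*np.cos(np.radians(a)),c[1]+r*np.sin(np.radians(a)),z]).round(1) for r,z in((.02,.094),(.036,.056),(.05,.056))])
E
```

```text
clock: 57.22
position: [0.4417, -0.3577, 0.0643]
tool_rot: [-3.142, 0.004, -0.821]
force: [-16.1, 11.3, 24.7]
grip_width: 0.0153
finger_force: 43.9
clock: 57.85
position: [0.4435, -0.3585, 0.1852]
tool_rot: [3.141, 0.001, -0.82]
force: [1.2, -0.0, 1.1]
grip_width: 0.0678
finger_force: 0.0
clock: 58.35
position: [0.4436, -0.3583, 0.2189]
tool_rot: [3.141, 0.001, -0.82]
force: [0.4, -0.3, -0.2]
grip_width: 0.0853
finger_force: 0.0
line 221 [312.48868778 203.91855204] [ 0.4543 -0.372 ] len 0.0266 ang -47.06
scale centre [ 0.4427 -0.3595  0.0577] rms 8e-05
brass 159 0.052 r 0.0483 0.0677 ang all -47.3 inner -47.21
brass 159 0.056 r 0.0486 0.0678 ang all -47.28 inner -47.19
brass 159 0.06 r 0.049 0.0679 ang all -47.26 inner -47.17
-45 [array([311.2, 199.9]), array([310.5, 170.9]), array([309.8, 153.1])]
-47.3 [array([312.3, 199.9]), array([312.2, 170.8]), array([312.3, 153.1])]
-50 [array([313.6, 199.9]), array([314.4, 170.9]), array([315.3, 153.2])]
```

The pointer is at -47.1° and the marker at -47.2°. One last check of the rings and the stay before I hand in.

Run:
```python
from h import *
Ct=cam("top");I=rings(0,"top")
for n in("stay","worn_ring","tape_roll","glue"):
    for r in search_frame("top",n)[:1]:print(n,r["p"],(np.array(r["extent"])*[640,480,640,480]).round(0))
J=I.astype(int);m=((J[...,2]-J[...,0]>45)&(J[...,1]<125))[225:275,250:300];v,u=np.nonzero(m);print("stack px",u.min()+250,u.max()+250,v.min()+225,v.max()+225,[proj(Ct,(.564,.082,z)).round(1) for z in(.038,.074)])
s=status.observe();print(s["force"],s["finger_force"]);bot.job_done()
```

```text
ring xy [ 0.6618 -0.2418] dia mm 50.4 rms px 0.25 px [412. 209.]
ring xy [0.5648 0.0837] dia mm 67.1 rms px 0.14 px [273. 253.]
ring xy [0.4576 0.4289] dia mm 77.3 rms px 0.28 px [121. 302.]
stay 0.93 [299. 219. 320. 295.]
worn_ring 0.59 [399. 200. 424. 223.]
tape_roll 0.74 [101. 281. 141. 319.]
glue 0.64 [212. 133. 245. 170.]
stack px 259 288 238 267 [array([273.4, 251.6]), array([272.5, 250.1])]
[-0.41015576  0.48916962  0.02293265] 0.0
the job is handed in; nothing more can be done
```

I did every step in the order asked and handed the job in at about 58 s; the cameras showed the dial pointer within 0.2° of the brass marker, the worn ring in the tray, all three new rings (68, 58, 48 mm) stacked on the spindle widest first, the stay flat over the stud, and the tape and glue where they started.

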